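# Charge the crucible with glass chunks

### The arm

A 6-joint arm with a two-finger parallel gripper is mounted at the origin on the work surface. World frame = base frame: x ahead of the robot, y to its left, z up, the work surface at z = 0. Lengths are in m, angles in rad, forces in N, time in s.
With the tool pointing down it reaches from about 0.325 to 1 m from the base axis. Payload 5.1 kg.
Tool frame: the origin (TCP) lies midway between the tips of the shut fingers; the grasp point (between the pads) lies 19 mm behind it; z points along the fingers, y is the line along which they close (so a half turn about z gives the same grasp; the last joint's range is limited). The gripper opens to 85 mm and grips with 20 to 120 N. Pads are 22 mm wide; open, the fingers measure 114 mm over their backs; the gripper's body (76 mm by 85 mm) begins 54 mm behind the grasp point. The pads swing forward as they close: fully open they stand 13 mm farther back than shut.
Start: joints at [-1.224, 0.124, 1.65, -0, 1.367, -0.083], TCP at [0.271, -0.591, 0.231] pointing down, gripper open.
Joint ranges: [-2.61, 2.61], [-1.02, 2.33], [0.03, 2.71], [-1.35, 4.49], [0.32, 2.68], [-2.91, 2.91]. Speed limits (rad/s): [2.57, 2.57, 3.14, 3.14, 3.14, 3.14].

### API

Orientations are given as a unit quaternion [w, x, y, z].
In Python, from rig import * gives the robot as it stands.
- The arm moves only by the tool send_rows, never from a script. Its argument "deltas" is a list of rows, each a list of 2 entries, a list of its own where there are three numbers: the shift along the tool's x, y, z in m, then the turn about the tool's z in degrees. A call has 1 to 10 rows; each row shifts and turns the commanded pose from where the row before left it, along the tool's axes as they then stand; what a row does not reach is not made up. A row lasts 1/10 s, in which the tool goes at most 50 mm and 8.59 degrees, less where a joint would pass 70% of its speed; a pose out of reach is approached as far as the arm can. A call with a gripper value outside its range is refused whole. "claw" is the closure in counts, from 0 (fully open) to 255 (shut), set as the call begins (left out, the last holds). The fingers move at their own pace and stop on an object; "force" is the grip in N (left out, the last holds). Time passes only in rows, so rows that do not move let the fingers close. It gives the time, the measured TCP pose, the force, the opening and the grip force at its end, in the units of the state.
- read_state(): the state, without advancing time (a new reading comes with each control period).
- capture(name): name is "scene" or "top" or "wrist"; returns a dict with "frame" (480x640x3 uint8, red, green, blue), "depth" (480x640 float32, m along the optical axis (not along the pixel's ray), 0 where there is no reading), "camera_matrix" (3x3 intrinsics, pixels), "dist_coeffs" ([k1, k2, p1, p2, k3] as OpenCV has them; the pictures are not rectified), "camera_from_world" (4x4, takes a point from world to camera coordinates); the wrist camera has in their place "T_tool_cam" (4x4, takes a point from camera to tool coordinates, whose origin is the TCP and whose axes are the flange's). Camera axes: x right, y down, z forward; pixel columns grow to the right and rows downward; lengths in m; the calibration is good to about 2 mm. A picture is of the moment at which its call begins: read the wrist's pose just before it.
- finish_job(): hands the job in; it is judged then, once.
Trained networks look in the newest picture that a camera, given by its name, has taken for a name from the list of things; names that differ only in an ending like _2 or _b are one class to them, and where a whole thing is asked for, a point or a joint stands for the part that bears it (a point fixed in the world has none). Each returns a list of dicts, best first, with "conf" (0 to 1); they miss things now and then, are a little off and sometimes report something else, mostly with a low value. They report only what shows in the picture. A call takes as long as a camera call.
- search_frame(target, camera): "box" ([left, top, width, height] in pixels, round what is visible of it).
- regions_of(target, camera): "region" (480x640 bool, what is visible of it) and "box" ([left, top, width, height] in pixels, round what is visible of it).
- tip_of(target, camera): "location" ([column, row] in pixels: a listed point, or the origin of a listed thing).
The state is a dict: "clock": time; "joints": joint angles; "dq": joint speeds; "effort": joint torques, N m; "tcp_pos": TCP position; "ee_rot": TCP orientation; "ft_force": force on the tool from outside, world axes, zero at the start; "wrist_torque": the same for the moment, N m; "opening": opening from 0.0 (shut) to 1.0 (fully open); "finger_force": force on a finger pad.
Only numpy, scipy, OpenCV 4.12 (cv2) and the standard library are available. Lean on these libraries where they do the work, as an engineer would, in place of code of your own. Each camera call takes 0.05 s, during which the arm holds its last target. There are 200 camera calls.

### The job

Take the scoop out from between the two bricks, lay it flat on the table with its whole handle well clear of the bricks and let it go, then take it again by the middle of its handle and use it to scoop the green glass chunks out of the tray and tip at least three of them into the larger crucible; chunks that do not go in must be left in the tray, none anywhere else. Lay the scoop back flat on the table beside the tray. Do not touch the glass with the fingers, and do not shove the crucible or disturb the other things.

Things in the scene. Friction and masses are not known exactly. Their poses are not given: they have to be found in the camera images.
- scoop: steel hand scoop, 200 mm long, 0.2 to 0.3 kg; rests steadily on its flat underside, handle in the air, as at the start. Origin: middle of the pan's underside; x from handle to nose, z up. Pan x -40 to 40 mm, 80 mm wide, floor 3 mm; back and side walls 30 mm high, 3 mm thick, the sides step down to 15 mm at x 5 and end at x 20; nose open
- scoop_grip (a point): where to hold the scoop for scooping: middle of its wooden handle, at (-132, 0, 53) mm of the scoop. The handle is a straight flat-sided bar, 16 mm wide (y), 18 mm thick, centre line rising from (-78, 30) to (-160, 65) mm (x, z). At the start its end lies between the bricks, where fingers do not fit
- scoop_neck (a point): grip point, at (-62, 0, 22) mm of the scoop, on its solid steel neck block behind the pan: x -80 to -40 mm, 34 mm wide (y), 30 mm high, bottom level with the pan's. Free to grip from above at the start
- scoop_nose (a point): middle of the pan's front lower edge, (40, 0, 0) mm of the scoop
- bricks: two pale firebricks standing on edge side by side, fixed; each 230 mm long (x), 64 mm thick, 114 mm high, with a gap of 30 mm between them along x, open above and at both ends. Origin on the table in the middle of the gap; the scoop's pan sticks out at the +x end (brick ends at x = 115 mm)
- tray: dark steel charging tray, fixed, outside 268 (x) x 100 (y) mm. Origin: centre of its underside. Floor 5 mm up, inside 92 mm wide; side and back (+x) walls 70 mm high. Its back slopes: from the floor at x = 82 up to 67 mm high at x = 130 mm, so chunks pushed up it tumble back. At the -x end only a lip 16 mm high (x -134 to -130): the scoop goes in over it. Chunks start at x -14 to 82
- crucible: the larger of the two brown clay crucibles, loose, about 0.9 kg, open top: 122 mm across the rim and 92 mm at the foot, 85 mm tall, wall 7 mm, inner floor 8 mm up. Origin: centre of its underside, z up
- crucible_rim (a point): centre of the large crucible's mouth, at rim height (85 mm above its underside)
- piece0: chunk of green glass, faceted, about 26 mm across and 24 mm tall, about 26 g; origin at its centre; it can lie any way up. Five alike, piece0 to piece4
- piece1: chunk of green glass, faceted, about 26 mm across and 24 mm tall, about 26 g; origin at its centre; it can lie any way up. Five alike, piece0 to piece4
- piece2: chunk of green glass, faceted, about 26 mm across and 24 mm tall, about 26 g; origin at its centre; it can lie any way up. Five alike, piece0 to piece4
- piece3: chunk of green glass, faceted, about 26 mm across and 24 mm tall, about 26 g; origin at its centre; it can lie any way up. Five alike, piece0 to piece4
- piece4: chunk of green glass, faceted, about 26 mm across and 24 mm tall, about 26 g; origin at its centre; it can lie any way up. Five alike, piece0 to piece4
- small_crucible: bystander: the small brown clay crucible, open top, 68 mm across the rim, 60 mm tall; origin at the centre of its underside
- carbon_disc: bystander: black disc, 90 mm across, 30 mm tall, lying flat; origin at the centre of its underside
- glass_lens: bystander: clear glass lens, 76 mm across, 10 mm thick, lying flat; origin at the centre of its underside
- mould: bystander: black square mould block 100 x 100 x 45 mm with four round holes; origin at the centre of its underside
- tongs: bystander: dark steel tongs lying flat, about 280 mm long (along its y), 40 mm wide, 12 mm high; origin near the middle of one edge, on the table
- slab: bystander: pale firebrick slab, fixed, 85 x 200 (y) x 45 mm; origin at the centre of its underside

How it is judged:
On the way, in this order (a step that is already met when the one before it is completed fails the run):
1. the scoop lies flat on the table, let go, its handle clear of the bricks (contact force between the fingers and scoop below 0.2 N and height (world z) of scoop below 0.012 m and angle between scoop's own z axis and vertical below 0.15 rad and linear speed of scoop below 0.03 m/s and (x of scoop_grip in the frame of bricks above 0.16 m or x of scoop_grip in the frame of bricks below -0.16 m or y of scoop_grip in the frame of bricks above 0.13 m or y of scoop_grip in the frame of bricks below -0.13 m)), for 0.2 s.
2. the scoop, held by the middle of its handle (within 40 mm), carries at least one chunk above the tray floor (scoop raised over 60 mm) (distance between the grasp point and scoop_grip below 0.04 m and height (world z) of scoop above 0.06 m and ((x of piece0 in the frame of scoop between -0.042 and 0.045 m and y of piece0 in the frame of scoop between -0.04 and 0.04 m and z of piece0 in the frame of scoop between 0 and 0.06 m) or (x of piece1 in the frame of scoop between -0.042 and 0.045 m and y of piece1 in the frame of scoop between -0.04 and 0.04 m and z of piece1 in the frame of scoop between 0 and 0.06 m) or (x of piece2 in the frame of scoop between -0.042 and 0.045 m and y of piece2 in the frame of scoop between -0.04 and 0.04 m and z of piece2 in the frame of scoop between 0 and 0.06 m) or (x of piece3 in the frame of scoop between -0.042 and 0.045 m and y of piece3 in the frame of scoop between -0.04 and 0.04 m and z of piece3 in the frame of scoop between 0 and 0.06 m) or (x of piece4 in the frame of scoop between -0.042 and 0.045 m and y of piece4 in the frame of scoop between -0.04 and 0.04 m and z of piece4 in the frame of scoop between 0 and 0.06 m))), for 0.2 s.
3. at least three chunks are in the larger crucible ((((horizontal distance between piece0 and crucible below 0.052 m and z of piece0 in the frame of crucible between 0.005 and 0.085 m) and (horizontal distance between piece1 and crucible below 0.052 m and z of piece1 in the frame of crucible between 0.005 and 0.085 m) and (horizontal distance between piece2 and crucible below 0.052 m and z of piece2 in the frame of crucible between 0.005 and 0.085 m)) or ((horizontal distance between piece0 and crucible below 0.052 m and z of piece0 in the frame of crucible between 0.005 and 0.085 m) and (horizontal distance between piece1 and crucible below 0.052 m and z of piece1 in the frame of crucible between 0.005 and 0.085 m) and (horizontal distance between piece3 and crucible below 0.052 m and z of piece3 in the frame of crucible between 0.005 and 0.085 m)) or ((horizontal distance between piece0 and crucible below 0.052 m and z of piece0 in the frame of crucible between 0.005 and 0.085 m) and (horizontal distance between piece1 and crucible below 0.052 m and z of piece1 in the frame of crucible between 0.005 and 0.085 m) and (horizontal distance between piece4 and crucible below 0.052 m and z of piece4 in the frame of crucible between 0.005 and 0.085 m)) or ((horizontal distance between piece0 and crucible below 0.052 m and z of piece0 in the frame of crucible between 0.005 and 0.085 m) and (horizontal distance between piece2 and crucible below 0.052 m and z of piece2 in the frame of crucible between 0.005 and 0.085 m) and (horizontal distance between piece3 and crucible below 0.052 m and z of piece3 in the frame of crucible between 0.005 and 0.085 m)) or ((horizontal distance between piece0 and crucible below 0.052 m and z of piece0 in the frame of crucible between 0.005 and 0.085 m) and (horizontal distance between piece2 and crucible below 0.052 m and z of piece2 in the frame of crucible between 0.005 and 0.085 m) and (horizontal distance between piece4 and crucible below 0.052 m and z of piece4 in the frame of crucible between 0.005 and 0.085 m)) or ((horizontal distance between piece0 and crucible below 0.052 m and z of piece0 in the frame of crucible between 0.005 and 0.085 m) and (horizontal distance between piece3 and crucible below 0.052 m and z of piece3 in the frame of crucible between 0.005 and 0.085 m) and (horizontal distance between piece4 and crucible below 0.052 m and z of piece4 in the frame of crucible between 0.005 and 0.085 m)) or ((horizontal distance between piece1 and crucible below 0.052 m and z of piece1 in the frame of crucible between 0.005 and 0.085 m) and (horizontal distance between piece2 and crucible below 0.052 m and z of piece2 in the frame of crucible between 0.005 and 0.085 m) and (horizontal distance between piece3 and crucible below 0.052 m and z of piece3 in the frame of crucible between 0.005 and 0.085 m)) or ((horizontal distance between piece1 and crucible below 0.052 m and z of piece1 in the frame of crucible between 0.005 and 0.085 m) and (horizontal distance between piece2 and crucible below 0.052 m and z of piece2 in the frame of crucible between 0.005 and 0.085 m) and (horizontal distance between piece4 and crucible below 0.052 m and z of piece4 in the frame of crucible between 0.005 and 0.085 m)) or ((horizontal distance between piece1 and crucible below 0.052 m and z of piece1 in the frame of crucible between 0.005 and 0.085 m) and (horizontal distance between piece3 and crucible below 0.052 m and z of piece3 in the frame of crucible between 0.005 and 0.085 m) and (horizontal distance between piece4 and crucible below 0.052 m and z of piece4 in the frame of crucible between 0.005 and 0.085 m)) or ((horizontal distance between piece2 and crucible below 0.052 m and z of piece2 in the frame of crucible between 0.005 and 0.085 m) and (horizontal distance between piece3 and crucible below 0.052 m and z of piece3 in the frame of crucible between 0.005 and 0.085 m) and (horizontal distance between piece4 and crucible below 0.052 m and z of piece4 in the frame of crucible between 0.005 and 0.085 m)))), for 0.2 s.
At the end, for the whole second after the job is handed in: At least three chunks in the larger crucible (below its rim), every other chunk in the tray, all at rest; crucible upright (0.05 rad); scoop let go and at rest, flat on the table (within 12 mm and 0.15 rad), beside the tray, not in it ((((horizontal distance between piece0 and crucible below 0.052 m and z of piece0 in the frame of crucible between 0.005 and 0.085 m) and (horizontal distance between piece1 and crucible below 0.052 m and z of piece1 in the frame of crucible between 0.005 and 0.085 m) and (horizontal distance between piece2 and crucible below 0.052 m and z of piece2 in the frame of crucible between 0.005 and 0.085 m)) or ((horizontal distance between piece0 and crucible below 0.052 m and z of piece0 in the frame of crucible between 0.005 and 0.085 m) and (horizontal distance between piece1 and crucible below 0.052 m and z of piece1 in the frame of crucible between 0.005 and 0.085 m) and (horizontal distance between piece3 and crucible below 0.052 m and z of piece3 in the frame of crucible between 0.005 and 0.085 m)) or ((horizontal distance between piece0 and crucible below 0.052 m and z of piece0 in the frame of crucible between 0.005 and 0.085 m) and (horizontal distance between piece1 and crucible below 0.052 m and z of piece1 in the frame of crucible between 0.005 and 0.085 m) and (horizontal distance between piece4 and crucible below 0.052 m and z of piece4 in the frame of crucible between 0.005 and 0.085 m)) or ((horizontal distance between piece0 and crucible below 0.052 m and z of piece0 in the frame of crucible between 0.005 and 0.085 m) and (horizontal distance between piece2 and crucible below 0.052 m and z of piece2 in the frame of crucible between 0.005 and 0.085 m) and (horizontal distance between piece3 and crucible below 0.052 m and z of piece3 in the frame of crucible between 0.005 and 0.085 m)) or ((horizontal distance between piece0 and crucible below 0.052 m and z of piece0 in the frame of crucible between 0.005 and 0.085 m) and (horizontal distance between piece2 and crucible below 0.052 m and z of piece2 in the frame of crucible between 0.005 and 0.085 m) and (horizontal distance between piece4 and crucible below 0.052 m and z of piece4 in the frame of crucible between 0.005 and 0.085 m)) or ((horizontal distance between piece0 and crucible below 0.052 m and z of piece0 in the frame of crucible between 0.005 and 0.085 m) and (horizontal distance between piece3 and crucible below 0.052 m and z of piece3 in the frame of crucible between 0.005 and 0.085 m) and (horizontal distance between piece4 and crucible below 0.052 m and z of piece4 in the frame of crucible between 0.005 and 0.085 m)) or ((horizontal distance between piece1 and crucible below 0.052 m and z of piece1 in the frame of crucible between 0.005 and 0.085 m) and (horizontal distance between piece2 and crucible below 0.052 m and z of piece2 in the frame of crucible between 0.005 and 0.085 m) and (horizontal distance between piece3 and crucible below 0.052 m and z of piece3 in the frame of crucible between 0.005 and 0.085 m)) or ((horizontal distance between piece1 and crucible below 0.052 m and z of piece1 in the frame of crucible between 0.005 and 0.085 m) and (horizontal distance between piece2 and crucible below 0.052 m and z of piece2 in the frame of crucible between 0.005 and 0.085 m) and (horizontal distance between piece4 and crucible below 0.052 m and z of piece4 in the frame of crucible between 0.005 and 0.085 m)) or ((horizontal distance between piece1 and crucible below 0.052 m and z of piece1 in the frame of crucible between 0.005 and 0.085 m) and (horizontal distance between piece3 and crucible below 0.052 m and z of piece3 in the frame of crucible between 0.005 and 0.085 m) and (horizontal distance between piece4 and crucible below 0.052 m and z of piece4 in the frame of crucible between 0.005 and 0.085 m)) or ((horizontal distance between piece2 and crucible below 0.052 m and z of piece2 in the frame of crucible between 0.005 and 0.085 m) and (horizontal distance between piece3 and crucible below 0.052 m and z of piece3 in the frame of crucible between 0.005 and 0.085 m) and (horizontal distance between piece4 and crucible below 0.052 m and z of piece4 in the frame of crucible between 0.005 and 0.085 m))) and ((horizontal distance between piece0 and crucible below 0.052 m and z of piece0 in the frame of crucible between 0.005 and 0.085 m) or (x of piece0 in the frame of tray between -0.132 and 0.132 m and y of piece0 in the frame of tray between -0.048 and 0.048 m and z of piece0 in the frame of tray between 0.005 and 0.07 m)) and ((horizontal distance between piece1 and crucible below 0.052 m and z of piece1 in the frame of crucible between 0.005 and 0.085 m) or (x of piece1 in the frame of tray between -0.132 and 0.132 m and y of piece1 in the frame of tray between -0.048 and 0.048 m and z of piece1 in the frame of tray between 0.005 and 0.07 m)) and ((horizontal distance between piece2 and crucible below 0.052 m and z of piece2 in the frame of crucible between 0.005 and 0.085 m) or (x of piece2 in the frame of tray between -0.132 and 0.132 m and y of piece2 in the frame of tray between -0.048 and 0.048 m and z of piece2 in the frame of tray between 0.005 and 0.07 m)) and ((horizontal distance between piece3 and crucible below 0.052 m and z of piece3 in the frame of crucible between 0.005 and 0.085 m) or (x of piece3 in the frame of tray between -0.132 and 0.132 m and y of piece3 in the frame of tray between -0.048 and 0.048 m and z of piece3 in the frame of tray between 0.005 and 0.07 m)) and ((horizontal distance between piece4 and crucible below 0.052 m and z of piece4 in the frame of crucible between 0.005 and 0.085 m) or (x of piece4 in the frame of tray between -0.132 and 0.132 m and y of piece4 in the frame of tray between -0.048 and 0.048 m and z of piece4 in the frame of tray between 0.005 and 0.07 m)) and linear speed of each of piece0, piece1, piece2, piece3, piece4, scoop below 0.03 m/s and contact force between the fingers and scoop below 0.2 N and height (world z) of scoop below 0.012 m and angle between scoop's own z axis and vertical below 0.15 rad and (x of scoop in the frame of tray above 0.15 m or x of scoop in the frame of tray below -0.15 m or y of scoop in the frame of tray above 0.08 m or y of scoop in the frame of tray below -0.08 m) and angle between crucible's own z axis and vertical below 0.05 rad); the robot touches nothing.
It fails at once if the fingers press on a glass chunk with over 1 N (contact force between the fingers and piece0 above 1 N or contact force between the fingers and piece1 above 1 N or contact force between the fingers and piece2 above 1 N or contact force between the fingers and piece3 above 1 N or contact force between the fingers and piece4 above 1 N).
It fails at once if the large crucible is shoved more than 30 mm or tipped by more than 0.3 rad (distance of crucible from where it was at the start of the episode above 0.03 m or angle between crucible's own z axis and vertical above 0.3 rad).
It fails at once if a bystander is moved by more than 30 mm (distance of any of small_crucible, carbon_disc, glass_lens, mould, tongs from where it was at the start of the episode above 0.03 m).
It also fails if it takes over 72 s, if anything falls off the work surface, if the arm or the gripper's body presses on something with over 40 N, if the wrist force passes 120 N, or if a joint passes its speed limit or range.

## Working session

There is one attempt and no reset: what is moved stays moved. The work goes in short steps, Python scripts to look and compute and a tool call to move; the robot and the scene stay as the last step left them, time stands still between calls to the robot, and variables do not carry over. Pictures are saved under pics/ and viewed, at most 12 in all, crops included, and the job is handed in when it is done.

Besides the shell and the picture viewer there is one more tool, called as name(argument=value, ...), one argument or row to a line, values as JSON. send_rows: Moves the arm, as the interface text tells. Its arguments: {"type":"object","properties":{"deltas":{"type":"array","items":{"type":"array"}},"claw":{"type":"number"},"force":{"type":"number"}},"required":["deltas"]}

```bash
mkdir -p pics; ls
cat > h.py <<'E'
from rig import *
import numpy as np, cv2
from scipy.spatial.transform import Rotation as R
def shot(cam,save=None):
    s=read_state(); c=capture(cam)
    if save: cv2.imwrite('pics/'+save,cv2.cvtColor(c['frame'],cv2.COLOR_RGB2BGR))
    if cam=='wrist':
        T=np.eye(4); q=s['ee_rot']; T[:3,:3]=R.from_quat([q[1],q[2],q[3],q[0]]).as_matrix(); T[:3,3]=s['tcp_pos']
        c['W']=T@c['T_tool_cam']
    else: c['W']=np.linalg.inv(c['camera_from_world'])
    return c
def ray(c,uv):
    p=cv2.undistortPoints(np.array([[uv]],float),c['camera_matrix'],c['dist_coeffs'])[0,0]
    return c['W'][:3,:3]@np.array([p[0],p[1],1.]), c['W'][:3,3]
def onz(c,uv,z):
    d,o=ray(c,uv); return o+d*(z-o[2])/d[2]
def cloud(c,mask=None):
    d=c['depth']; m=d>0
    if mask is not None: m&=mask
    v,u=np.nonzero(m); p=cv2.undistortPoints(np.stack([u,v],1)[:,None].astype(float),c['camera_matrix'],c['dist_coeffs'])[:,0]
    z=d[v,u]; X=np.c_[p*z[:,None],z]
    return X@c['W'][:3,:3].T+c['W'][:3,3]
E
cat > a.py <<'E'
from h import *
np.set_printoptions(precision=3,suppress=True)
print(read_state())
for cam in ['top','scene']:
    c=shot(cam,cam+'0.png')
    print(cam,c['W'][:3,3])
    for n in ['scoop','bricks','tray','crucible','piece0','small_crucible','carbon_disc','glass_lens','mould','tongs','slab']:
        for r in regions_of(n,cam)[:(6 if n=='piece0' else 2)]:
            if r['conf']<.3: continue
            P=cloud(c,r['region'])
            if len(P)==0: continue
            (cx,cy),wh,an=cv2.minAreaRect(P[:,:2].astype(np.float32))
            print(n,round(r['conf'],2),r['box'],'rect',np.round([cx,cy,*wh,an],3),'z',np.percentile(P[:,2],[2,50,98]))
    for n,z in [('scoop_neck',.022),('scoop_nose',0.),('crucible_rim',.085),('scoop_grip',.053),('scoop',0),('bricks',0),('tray',0)]:
        for t in tip_of(n,cam)[:1]: print(n,t['conf'],t['location'],onz(c,t['location'],z))
E
python3 a.py
```

```text
pics
{'clock': 0.0, 'joints': array([-1.224,  0.124,  1.652, -0.   ,  1.367, -0.083]), 'dq': array([ 0.001,  0.001,  0.   , -0.001,  0.   , -0.   ]), 'effort': array([  0.   , -42.361, -36.545,  -0.   ,   0.007,   0.   ]), 'tcp_pos': array([ 0.271, -0.59 ,  0.23 ]), 'ee_rot': array([-0.001,  0.977,  0.213, -0.   ]), 'ft_force': array([-0.204, -0.354, -0.401]), 'wrist_torque': array([0.018, 0.02 , 0.035]), 'finger_force': 0.0, 'opening': 1.0024979209160096}
top [ 0.531 -0.042  1.081]
scoop 0.72 [354.1, 225.8, 98.1, 35.7] rect [ 0.578 -0.284  0.203  0.084 81.588] z [0.001 0.007 0.07 ]
scoop 0.53 [140.6, 164.4, 55.2, 52.5] rect [ 0.738  0.282  0.12   0.107 72.846] z [0.011 0.045 0.05 ]
bricks 0.66 [413.3, 214.7, 121.7, 87.4] rect [ 0.545 -0.457  0.258  0.162 79.996] z [0.019 0.115 0.119]
bricks 0.49 [240.9, 134.5, 81.7, 41.1] rect [0.812 0.002 0.098 0.199 2.696] z [0.018 0.046 0.05 ]
tray 0.92 [90.8, 252.5, 128.9, 59.4] rect [ 0.514  0.315  0.306  0.1   79.45 ] z [0.003 0.009 0.073]
tray 0.41 [128.6, 262.5, 14.2, 9.0] rect [ 0.548  0.353  0.024  0.022 88.266] z [0.007 0.027 0.033]
cruci
[... 3012 characters left out ...]
.073 61.532] z [0.003 0.008 0.012]
mould 0.73 [345.0, 359.2, 82.5, 83.8] rect [ 0.718  0.267  0.126  0.122 73.18 ] z [0.002 0.043 0.047]
tongs 0.68 [132.3, 192.0, 101.4, 36.5] rect [ 0.713 -0.408  0.047  0.269 26.866] z [0.    0.008 0.013]
slab 0.72 [199.4, 283.7, 103.4, 96.3] rect [ 0.797 -0.015  0.108  0.239  3.363] z [0.004 0.044 0.047]
scoop_neck 0.89 [257.6, 205.0] [ 0.575 -0.277  0.022]
scoop_nose 0.85 [277.7, 232.7] [ 0.588 -0.187  0.   ]
crucible_rim 0.67 [321.8, 287.7] [0.676 0.061 0.085]
scoop_grip 0.91 [243.5, 181.2] [ 0.565 -0.342  0.053]
scoop 0.57 [266.6, 224.7] [ 0.59  -0.227  0.   ]
bricks 0.85 [228.6, 177.3] [ 0.546 -0.445  0.   ]
tray 0.81 [470.4, 339.0] [0.511 0.297 0.   ]
```

View pics/top0.png

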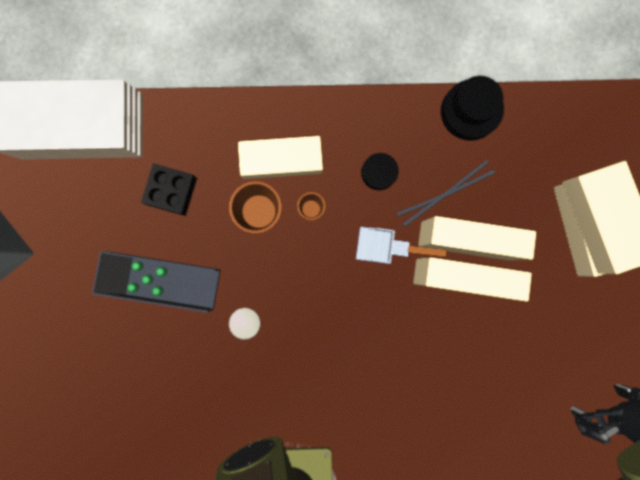

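```bash
cat > b.py <<'E'
from h import *
np.set_printoptions(precision=4,suppress=True)
# pan fit from top depth
c=shot('top'); 
P=cloud(c)
def sel(x0,x1,y0,y1,z0,z1):
    return P[(P[:,0]>x0)&(P[:,0]<x1)&(P[:,1]>y0)&(P[:,1]<y1)&(P[:,2]>z0)&(P[:,2]<z1)]
for nm,b in [('tray walls',(.40,.62,.12,.48,.060,.080)),('crucible rim',(.58,.74,-.02,.14,.078,.095)),('bricks top',(.40,.70,-.60,-.30,.108,.125)),('pan back/neck',(.5,.66,-.33,-.15,.020,.035))]:
    Q=sel(*b); print(nm,len(Q),Q[:,:2].mean(0),cv2.minAreaRect(Q[:,:2].astype(np.float32)),np.median(Q[:,2]))
r=regions_of('scoop','top')[0]; Q=cloud(c,r['region'])
u=np.array([np.cos(np.radians(80)),np.sin(np.radians(80))]);v=np.array([-u[1],u[0]])
for s in np.arange(-.42,-.18,.01):
    k=Q[abs(Q[:,:2]@u-(s+.1))<.005]
    if len(k): print(round(s+.1,3),len(k),(k[:,:2]@v).min(),(k[:,:2]@v).max(),k[:,2].max())
E
python3 b.py
```

```text
tray walls 766 [0.5155 0.3415] ((0.5109410285949707, 0.2981113791465759), (0.2713526785373688, 0.10026001930236816), 79.4788589477539) 0.07020729789109703
crucible rim 547 [0.6786 0.0616] ((0.6758551001548767, 0.059753961861133575), (0.11845839023590088, 0.11901655793190002), 43.499794006347656) 0.08570221037541037
bricks top 5875 [ 0.5449 -0.4425] ((0.5453296303749084, -0.44397473335266113), (0.2305924892425537, 0.1578928679227829), 79.92153930664062) 0.11537836699562376
pan back/neck 375 [ 0.5739 -0.2771] ((0.568409264087677, -0.2761337161064148), (0.1356366127729416, 0.08739754557609558), 66.66580963134766) 0.03081885547831087
-0.29 1 -0.6129062392163644 -0.6129062392163644 0.0035681470920916336
-0.28 3 -0.6210171657464224 -0.6114186424443661 0.07539227265715853
-0.27 32 -0.6243621795305602 -0.6088174682016151 0.07801719927076545
-0.26 37 -0.6240976835399348 -0.6089452581573459 0.0722794218219378
-0.25 31 -0.6247212709656613 -0.6086671609704315 0.06826010234991897
-0.24 36 -0.6235516612070634 -0.6086568672171396 0.0651876841861081
-0.23 32 -0.6248864990378206 -0.6095855834909009 0
[... 289 characters left out ...]
58445
-0.18 55 -0.6309373161009814 -0.5993640013753535 0.034913847238226214
-0.17 60 -0.6315643521726985 -0.5993024146406701 0.03548754413775823
-0.16 156 -0.6565271949732303 -0.577776543377046 0.03486709093728191
-0.15 139 -0.655640044586423 -0.5762648952073033 0.03734138818271693
-0.14 131 -0.6566031245373033 -0.5769055866405255 0.0361840800213431
-0.13 136 -0.6552587992964323 -0.576145677048462 0.032881221919582204
-0.12 130 -0.6577192458789306 -0.5764394373583404 0.03376596211521643
-0.11 132 -0.6557317790181703 -0.5775777704993119 0.0300128466079983
-0.1 127 -0.6547315483343061 -0.5795567877925116 0.01872015838978025
-0.09 124 -0.6544535070596821 -0.5780590008328378 0.010764360505816306
```

```bash
cat > plan.py <<'E'
import sys; from h import *
def cur():
    s=read_state(); q=s['ee_rot']; X=R.from_quat([q[1],q[2],q[3],q[0]]).as_matrix()[:,0]
    return np.array(s['tcp_pos']),np.degrees(np.arctan2(X[1],X[0])),s
def plan(p0,y0,p1,y1,n):
    rows=[]; d=(np.array(p1)-p0)/n; dy=((y1-y0+180)%360-180)/n
    for i in range(n):
        a=np.radians(y0+i*dy); tx=np.array([np.cos(a),np.sin(a),0]); ty=np.array([np.sin(a),-np.cos(a),0])
        rows.append([[round(float(d@tx),4),round(float(d@ty),4),round(float(-d[2]),4)],round(float(-dy),2)])
    return rows
if __name__=='__main__':
    a=list(map(float,sys.argv[1:])); p,y,s=cur(); print(np.round(p,4),round(y,2),s['clock'],s['opening'],s['finger_force'])
    for i in range(0,len(a),5):
        print(plan(p,y,a[i:i+3],a[i+3],int(a[i+4]))); p,y=np.array(a[i:i+3]),a[i+3]
E
python3 plan.py .5762 -.2823 .12 80 10 .5762 -.2823 .005 80 4
```

```text
[ 0.2708 -0.5909  0.2313] 24.63 2.0 0.9981553337459977 0.0
[[[0.0406, -0.0153, 0.0111], -5.54], [[0.0419, -0.0113, 0.0111], -5.54], [[0.0428, -0.0072, 0.0111], -5.54], [[0.0433, -0.0031, 0.0111], -5.54], [[0.0434, 0.0011, 0.0111], -5.54], [[0.0431, 0.0053, 0.0111], -5.54], [[0.0424, 0.0094, 0.0111], -5.54], [[0.0413, 0.0135, 0.0111], -5.54], [[0.0398, 0.0174, 0.0111], -5.54], [[0.0379, 0.0212, 0.0111], -5.54]]
[[[0.0, 0.0, 0.0287], -0.0], [[0.0, 0.0, 0.0287], -0.0], [[0.0, 0.0, 0.0287], -0.0], [[0.0, 0.0, 0.0287], -0.0]]
```

send_rows(
  deltas=[
    [[0.0406, -0.0153, 0], -5.54],
    [[0.0419, -0.0113, 0], -5.54],
    [[0.0428, -0.0072, 0], -5.54],
    [[0.0433, -0.0031, 0], -5.54],
    [[0.0434, 0.0011, 0], -5.54],
    [[0.0431, 0.0053, 0], -5.54],
    [[0.0424, 0.0094, 0], -5.54],
    [[0.0413, 0.0135, 0.01], -5.54],
    [[0.0398, 0.0174, 0.02], -5.54],
    [[0.0379, 0.0212, 0.03], -5.54],
  ],
  claw=0,
)

```text
clock: 3.0
tcp_pos: [0.577, -0.283, 0.1747]
ee_rot: [0.002, 0.764, 0.645, 0.001]
ft_force: [1.5, -0.7, 0.6]
opening: 1.002
finger_force: 0.0
```

send_rows(
  deltas=[
    [[0, 0, 0.03], 0],
    [[0, 0, 0.03], 0],
    [[0, 0, 0], 0],
  ],
)

```text
clock: 3.3
tcp_pos: [0.5717, -0.2815, 0.1073]
ee_rot: [-0.005, 0.766, 0.643, -0.002]
ft_force: [-0.4, -0.0, -1.0]
opening: 0.997
finger_force: 0.0
```

```bash
python3 - <<'E'
from h import *
import subprocess
c=shot('wrist','w1.png')
for n,z in [('scoop_neck',.022),('scoop',0.),('scoop_nose',0.)]:
    for t in tip_of(n,'wrist')[:1]: print(n,t['conf'],t['location'],onz(c,t['location'],z))
P=cloud(c); print(P.min(0),P.max(0))
u=np.array([np.cos(np.radians(80)),np.sin(np.radians(80))]);v=np.array([-u[1],u[0]])
Q=P[(P[:,2]>.026)&(P[:,2]<.034)]; a=Q[:,:2]@u; b=Q[:,:2]@v
for s in np.arange(-.21,-.1,.01):
    k=abs(a-s)<.004
    if k.sum(): print(round(s,3),k.sum(),b[k].min(),b[k].max())
E
python3 plan.py .5762 -.2823 .005 80 4
```

```text
scoop_neck 0.92 [329.9, 246.1] [ 0.57502752 -0.28610951  0.022     ]
scoop 0.69 [330.6, 144.8] [ 0.58623643 -0.22354794  0.        ]
scoop_nose 0.6 [329.4, 80.6] [ 0.59214919 -0.18397816  0.        ]
[ 0.23465208 -0.5619427  -0.00301829] [ 0.82171762 -0.0971874   0.20546294]
-0.2 161 -0.6331119562275316 -0.5997271831492438
-0.19 605 -0.6330225300970655 -0.5997986958605238
-0.18 631 -0.6332492220129482 -0.5992507626132947
-0.17 655 -0.6331084823197827 -0.5994409376231448
-0.16 1165 -0.656057031307892 -0.5761173754259641
-0.15 349 -0.8102270607871921 -0.5759022988012489
-0.14 934 -0.8087834095203088 -0.5757917619878883
-0.13 1126 -0.8069578794674265 -0.575689051329624
-0.12 1230 -0.8033711037622975 -0.5755167530148655
-0.11 1099 -0.8018125997034998 -0.7527152870055314
[ 0.5757 -0.2849  0.1154] 80.0 3.5 1.0055229549340026 0.0
[[[0.0007, 0.0, 0.0276], -0.0], [[0.0007, 0.0, 0.0276], -0.0], [[0.0007, 0.0, 0.0276], -0.0], [[0.0007, 0.0, 0.0276], -0.0]]
```

send_rows(
  deltas=[
    [[0, 0, 0.028], 0],
    [[0.001, 0, 0.028], 0],
    [[0.001, 0, 0.028], 0],
    [[0.001, 0, 0.02], 0],
    [[0, 0, 0.006], 0],
    [[0, 0, 0], 0],
  ],
)

```text
clock: 4.1
tcp_pos: [0.5755, -0.2815, 0.0038]
ee_rot: [0.0, 0.766, 0.643, 0.0]
ft_force: [0.3, 0.1, 0.4]
opening: 1.001
finger_force: 0.0
```

send_rows(
  deltas=[
    [[0, 0, 0], 0],
    [[0, 0, 0], 0],
    [[0, 0, 0], 0],
    [[0, 0, 0], 0],
    [[0, 0, 0], 0],
  ],
  claw=255,
  force=100,
)

```text
clock: 4.6
tcp_pos: [0.5761, -0.2816, 0.0045]
ee_rot: [0.001, 0.766, 0.643, 0.0]
ft_force: [0.5, -0.2, 5.4]
opening: 0.38
finger_force: 101.3
```

send_rows(
  deltas=[
    [[0, 0, -0.01], 0],
    [[0, 0, -0.02], 0],
    [[0, 0, -0.01], 0],
  ],
)

```text
clock: 4.9
tcp_pos: [0.5752, -0.281, 0.044]
ee_rot: [0.0, 0.766, 0.643, 0.0]
ft_force: [0.2, -0.6, -1.9]
opening: 0.376
finger_force: 100.4
```

```bash
python3 plan.py .53 -.075 .05 80 8 .53 -.075 .007 80 4
```

```text
[ 0.5752 -0.281   0.044 ] 80.03 4.9 0.37597583145348656 100.37866115570068
[[[0.0244, -0.01, -0.0008], 0.0], [[0.0244, -0.01, -0.0008], 0.0], [[0.0244, -0.01, -0.0008], 0.0], [[0.0244, -0.01, -0.0008], 0.0], [[0.0244, -0.01, -0.0008], 0.0], [[0.0244, -0.01, -0.0008], 0.0], [[0.0244, -0.01, -0.0008], 0.0], [[0.0244, -0.01, -0.0008], 0.0]]
[[[0.0, 0.0, 0.0108], -0.0], [[0.0, 0.0, 0.0108], -0.0], [[0.0, 0.0, 0.0108], -0.0], [[0.0, 0.0, 0.0108], -0.0]]
```

send_rows(
  deltas=[
    [[0.025, 0, 0], 0],
    [[0.03, 0, 0], 0],
    [[0.035, 0, 0], 0],
    [[0.035, -0.01, 0], 0],
    [[0.035, -0.03, 0], 0],
    [[0.025, -0.03, 0], 0],
    [[0.01, -0.01, 0.01], 0],
    [[0, 0, 0.015], 0],
    [[0, 0, 0.01], 0],
    [[0, 0, 0.0035], 0],
  ],
)

```text
clock: 5.9
tcp_pos: [0.5298, -0.0755, 0.0044]
ee_rot: [-0.002, 0.766, 0.643, -0.001]
ft_force: [-15.4, 5.7, 28.4]
opening: 0.38
finger_force: 104.5
```

send_rows(
  deltas=[
    [[0, 0, 0.002], 0],
    [[0, 0, 0], 0],
  ],
)

```text
clock: 6.1
tcp_pos: [0.5309, -0.0758, 0.0045]
ee_rot: [-0.001, 0.766, 0.643, -0.001]
ft_force: [-8.9, 4.2, 15.1]
opening: 0.377
finger_force: 102.8
```

send_rows(
  deltas=[
    [[0, 0, 0], 0],
    [[0, 0, 0], 0],
    [[0, 0, 0], 0],
    [[0, 0, 0], 0],
    [[0, 0, 0], 0],
  ],
  claw=0,
)

```text
clock: 6.6
tcp_pos: [0.5301, -0.0752, 0.0021]
ee_rot: [-0.0, 0.766, 0.643, -0.0]
ft_force: [-0.2, 1.1, 0.2]
opening: 0.998
finger_force: 0.0
```

send_rows(
  deltas=[
    [[0, 0, -0.03], 0],
    [[0, 0, -0.04], 0],
    [[0, 0, -0.04], 0],
    [[-0.05, 0, 0], 0],
    [[0, 0, 0], 0],
    [[0, 0, 0], 0],
  ],
)

```text
clock: 7.2
tcp_pos: [0.5211, -0.1248, 0.1123]
ee_rot: [-0.0, 0.767, 0.642, 0.0]
ft_force: [0.6, -0.2, 0.1]
opening: 0.997
finger_force: 0.0
```

```bash
cat > sc.py <<'E'
from h import *
import sys
np.set_printoptions(precision=4,suppress=True)
c=shot('wrist',sys.argv[1] if len(sys.argv)>1 else None)
for n,z in [('scoop_neck',.022),('scoop',0.),('scoop_grip',.053)]:
    for t in tip_of(n,'wrist')[:1]: print(n,t['conf'],t['location'],onz(c,t['location'],z))
r=regions_of('scoop','wrist')[0]; Q=cloud(c,r['region']); print(r['conf'])
H=Q[(Q[:,2]>.04)&(Q[:,2]<.085)]
vx,vy,x0,y0=cv2.fitLine(H[:,:2].astype(np.float32),cv2.DIST_HUBER,0,.01,.01).ravel(); print('handle dir',np.degrees(np.arctan2(vy,vx)),x0,y0,len(H))
for k in range(-6,7):
    m=abs((H[:,:2]-[x0,y0])@[vx,vy]-k*.01)<.003
    if m.sum(): print(k,H[m].mean(0),m.sum())
E
python3 sc.py w2.png; python3 plan.py .5 -.1 .1 80 1
```

```text
scoop_neck 0.69 [325.9, 168.4] [ 0.5312 -0.0799  0.022 ]
scoop 0.9 [327.4, 66.4] [ 0.5431 -0.0188  0.    ]
scoop_grip 0.94 [324.9, 293.4] [ 0.5181 -0.1502  0.053 ]
0.27
[ 0.5211 -0.1233  0.1115] 80.09 7.45 0.997197631705769 0.0
[[[0.0193, -0.0248, 0.0115], 0.09]]Traceback (most recent call last):
  File "sc.py", line 9, in <module>
    vx,vy,x0,y0=cv2.fitLine(H[:,:2].astype(np.float32),cv2.DIST_HUBER,0,.01,.01).ravel(); print('handle dir',np.degrees(np.arctan2(vy,vx)),x0,y0,len(H))
                ~~~~~~~~~~~^^^^^^^^^^^^^^^^^^^^^^^^^^^^^^^^^^^^^^^^^^^^^^^^^^^^^
cv2.error: OpenCV(4.12.0) /io/opencv/modules/imgproc/src/linefit.cpp:50: error: (-215:Assertion failed) count > 0 in function 'fitLine2D_wods'
```

send_rows(
  deltas=[
    [[-0.028, 0, 0], 0],
    [[0, 0, 0.03], 0],
    [[0, 0, 0.03], 0],
    [[0, 0, 0.016], 0],
    [[0, 0, 0], 0],
  ],
)

```text
clock: 7.95
tcp_pos: [0.5141, -0.1502, 0.0329]
ee_rot: [-0.003, 0.766, 0.643, -0.002]
ft_force: [-0.7, -0.0, -0.4]
opening: 0.996
finger_force: 0.0
```

send_rows(
  deltas=[
    [[0, 0, 0], 0],
    [[0, 0, 0], 0],
    [[0, 0, 0], 0],
    [[0, 0, 0], 0],
    [[0, 0, 0], 0],
  ],
  claw=255,
  force=120,
)

```text
clock: 8.45
tcp_pos: [0.5172, -0.1521, 0.0373]
ee_rot: [0.001, 0.766, 0.643, 0.0]
ft_force: [-0.7, -0.3, 3.4]
opening: 0.16
finger_force: 118.8
```

send_rows(
  deltas=[
    [[0, 0, -0.03], 0],
    [[0, 0, -0.05], 0],
    [[0, 0, -0.05], 0],
    [[0, 0, -0.05], 0],
    [[0, 0, 0], 0],
    [[0, 0, 0], 0],
  ],
)

```text
clock: 9.05
tcp_pos: [0.5171, -0.1522, 0.2179]
ee_rot: [0.001, 0.766, 0.643, 0.001]
ft_force: [-0.2, -0.6, -3.7]
opening: 0.162
finger_force: 117.6
```

```bash
cat > tilt.py <<'E'
# tilt of scoop held: fit lines to pan floor/handle from scene+wrist clouds, in vertical plane through tool x
from plan import *
np.set_printoptions(precision=4,suppress=True)
def tilt():
    p,y,s=cur(); a=np.radians(y); u=np.array([np.cos(a),np.sin(a)]); v=np.array([-u[1],u[0]])
    print('tcp',p,y,s['clock'],s['opening'],s['finger_force'],s['ft_force'])
    for cam in ['scene','top','wrist']:
        c=shot(cam,sys.argv[1]+cam+'.png' if len(sys.argv)>1 else None); P=cloud(c)
        q=np.c_[(P[:,:2]-p[:2])@u,(P[:,:2]-p[:2])@v,P[:,2]-p[2]]
        H=q[(abs(q[:,1])<.010)&(q[:,0]>-.06)&(q[:,0]<.22)&(q[:,2]<.10)&(q[:,2]>-.20)&(P[:,2]>.02)]
        print(cam,len(H))
        for k in np.arange(-.05,.22,.015):
            m=abs(H[:,0]-k)<.004
            if m.sum()>2: print('  x',round(k,3),'z',np.percentile(H[m,2],[5,50,95]),m.sum())
if __name__=='__main__': tilt()
E
python3 tilt.py t1
```

```text
tcp [ 0.5171 -0.1522  0.2179] 80.03024133486751 9.05 0.16223484496811594 117.64254927635193 [-0.166  -0.5686 -3.738 ]
scene 1005
  x -0.005 z [0.027  0.0386 0.0604] 38
  x 0.01 z [0.0169 0.0649 0.0969] 155
  x 0.025 z [0.0005 0.0143 0.0174] 35
  x 0.04 z [-0.0057  0.0073  0.0114] 34
  x 0.055 z [-0.0088 -0.0009  0.0043] 52
  x 0.07 z [-0.0091 -0.0077 -0.0057] 27
  x 0.085 z [-0.01   -0.008  -0.0059] 27
  x 0.1 z [-0.0361 -0.0245 -0.0091] 97
  x 0.115 z [-0.0372 -0.0353 -0.0336] 23
  x 0.13 z [-0.0368 -0.0348 -0.0335] 26
  x 0.145 z [-0.0373 -0.0354 -0.034 ] 29
  x 0.16 z [-0.0366 -0.0354 -0.0336] 28
  x 0.175 z [-0.0394 -0.036  -0.0342] 17
top 639
  x 0.04 z [0.0033 0.0066 0.01  ] 17
  x 0.055 z [-0.0095  0.0007  0.0038] 39
  x 0.07 z [-0.0113 -0.0091 -0.0072] 40
  x 0.085 z [-0.0111 -0.0092 -0.0069] 41
  x 0.1 z [-0.0382 -0.035  -0.0077] 39
  x 0.115 z [-0.0383 -0.0361 -0.0338] 36
  x 0.13 z [-0.0388 -0.0366 -0.034 ] 39
  x 0.145 z [-0.0387 -0.0364 -0.0349] 40
  x 0.16 z [-0.0392 -0.0367 -0.0344] 40
  x 0.175 z [-0.039  -0.0373 -0.0348] 16
wrist 27203
  x -0.02 z [0.0286 0.0307 0.0319] 599
  x -0.005 z [0.0234 0.0262 0.0447] 1393
  x 0.01 z [0.0173 0.0753 0.0855] 6803
  x 0.025 z [0.0099 0.0121 0.0143] 980
  x 0.04 z [0.0034 0.0057 0.0078] 955
  x 0.055 z [-0.0118 -0.001   0.0012] 1033
  x 0.07 z [-0.0123 -0.0112 -0.0101] 1036
  x 0.085 z [-0.0125 -0.0113 -0.0103] 1132
  x 0.1 z [-0.0394 -0.013  -0.0105] 582
  x 0.115 z [-0.0396 -0.0385 -0.0373] 919
  x 0.13 z [-0.0396 -0.0389 -0.0375] 61
```

send_rows(
  deltas=[
    [[0, 0, 0], 0],
    [[0, 0, 0], 0],
    [[0, 0, 0], 0],
    [[0, 0, 0], 0],
  ],
  force=20,
)

```text
clock: 9.6
tcp_pos: [0.5165, -0.1518, 0.216]
ee_rot: [-0.0, 0.766, 0.643, -0.0]
ft_force: [0.4, -0.2, -2.2]
opening: 0.164
finger_force: 117.6
```

```bash
python3 tilt.py t2 | grep -v wrist | head -32
```

```text
tcp [ 0.5165 -0.1518  0.216 ] 80.02534545389132 9.6 0.16370600581176092 117.62068748474121 [ 0.3727 -0.1938 -2.2379]
scene 1002
  x -0.005 z [0.0263 0.0367 0.0633] 39
  x 0.01 z [0.0167 0.0641 0.0967] 153
  x 0.025 z [0.004  0.0135 0.0167] 36
  x 0.04 z [-0.0056  0.008   0.0107] 37
  x 0.055 z [-0.008   0.0003  0.0055] 55
  x 0.07 z [-0.0101 -0.0079 -0.0067] 22
  x 0.085 z [-0.0095 -0.0076 -0.0058] 22
  x 0.1 z [-0.0357 -0.0236 -0.0079] 95
  x 0.115 z [-0.0365 -0.035  -0.0334] 24
  x 0.13 z [-0.0371 -0.0353 -0.0336] 28
  x 0.145 z [-0.0368 -0.0351 -0.0331] 29
  x 0.16 z [-0.0364 -0.0353 -0.034 ] 26
  x 0.175 z [-0.0376 -0.0359 -0.0342] 19
top 639
  x 0.04 z [0.007  0.0094 0.012 ] 18
  x 0.055 z [-0.007   0.0027  0.0066] 39
  x 0.07 z [-0.0091 -0.0068 -0.0041] 39
  x 0.085 z [-0.009  -0.0068 -0.004 ] 37
  x 0.1 z [-0.0365 -0.0331 -0.0069] 38
  x 0.115 z [-0.0372 -0.0338 -0.0307] 36
  x 0.13 z [-0.036  -0.0336 -0.0309] 37
  x 0.145 z [-0.0365 -0.0336 -0.0312] 38
  x 0.16 z [-0.0365 -0.0342 -0.0322] 37
  x 0.175 z [-0.0356 -0.0336 -0.0312] 14
  x -0.02 z [0.0329 0.0348 0.036 ] 647
  x -0.005 z [0.0274 0.0303 0.0491] 1450
  x 0.01 z [0.0213 0.0796 0.0897] 6823
  x 0.025 z [0.0138 0.0162 0.0183] 989
  x 0.04 z [0.0073 0.0096 0.0117] 940
  x 0.055 z [-0.0077  0.0027  0.005 ] 1088
```

send_rows(
  deltas=[
    [[0, 0, 0], 0],
    [[0, 0, 0], 0],
    [[0, 0, 0], 0],
    [[0, 0, 0], 0],
  ],
  force=20,
  claw=255,
)

```text
clock: 10.15
tcp_pos: [0.5166, -0.1518, 0.2164]
ee_rot: [0.0, 0.766, 0.643, 0.0]
ft_force: [-1.1, -0.1, -2.4]
opening: 0.167
finger_force: 117.6
```

```bash
python3 tilt.py t3 | sed -n 1,30p
```

```text
tcp [ 0.5166 -0.1518  0.2164] 80.02511949190072 10.15 0.16685307700718296 117.62277603149414 [-1.1261 -0.1424 -2.3795]
scene 1001
  x -0.005 z [0.0274 0.037  0.0597] 40
  x 0.01 z [0.0163 0.0622 0.0968] 163
  x 0.025 z [0.003  0.0141 0.0186] 42
  x 0.04 z [-0.0028  0.0079  0.011 ] 32
  x 0.055 z [-0.0083 -0.0013  0.0054] 58
  x 0.07 z [-0.0096 -0.008  -0.0066] 27
  x 0.085 z [-0.0097 -0.0082 -0.007 ] 20
  x 0.1 z [-0.0356 -0.0238 -0.0074] 94
  x 0.115 z [-0.0363 -0.0347 -0.0334] 24
  x 0.13 z [-0.0371 -0.0348 -0.0338] 18
  x 0.145 z [-0.0363 -0.035  -0.0339] 26
  x 0.16 z [-0.0365 -0.0349 -0.0337] 23
  x 0.175 z [-0.0389 -0.0365 -0.0326] 20
top 638
  x 0.04 z [0.008  0.0098 0.0119] 19
  x 0.055 z [-0.0076  0.0031  0.0071] 39
  x 0.07 z [-0.0094 -0.007  -0.0041] 40
  x 0.085 z [-0.0086 -0.0062 -0.0043] 41
  x 0.1 z [-0.0364 -0.0337 -0.0065] 39
  x 0.115 z [-0.0366 -0.0337 -0.0309] 36
  x 0.13 z [-0.0362 -0.034  -0.0313] 37
  x 0.145 z [-0.0367 -0.0339 -0.0311] 38
  x 0.16 z [-0.0367 -0.0339 -0.0324] 37
  x 0.175 z [-0.0361 -0.0346 -0.033 ] 14
wrist 27302
  x -0.02 z [0.0326 0.0345 0.0358] 645
  x -0.005 z [0.0272 0.0301 0.0498] 1442
  x 0.01 z [0.021  0.0792 0.0894] 6827
```

send_rows(
  deltas=[
    [[0, 0, 0.05], 0],
    [[0, 0, 0.03], 0],
    [[0, 0, 0], 0],
  ],
)

```text
clock: 10.6
tcp_pos: [0.5128, -0.1504, 0.1308]
ee_rot: [-0.005, 0.766, 0.643, -0.003]
ft_force: [-0.5, 0.2, -1.8]
opening: 0.162
finger_force: 117.4
```

send_rows(
  deltas=[
    [[0, 0, 0], 0],
    [[0, 0, 0], 0],
  ],
  force=20,
  claw=215,
)

```text
clock: 10.8
tcp_pos: [0.5182, -0.1525, 0.1391]
ee_rot: [0.002, 0.766, 0.643, 0.001]
ft_force: [0.7, 1.3, -1.3]
opening: 0.165
finger_force: 117.5
```

```bash
python3 tilt.py t4 | sed -n 1,28p
```

```text
tcp [ 0.5182 -0.1525  0.1391] 80.02109399215422 10.8 0.16486905441905372 117.47236490249634 [ 0.7364  1.2785 -1.2916]
scene 919
  x -0.005 z [0.0262 0.0365 0.0561] 34
  x 0.01 z [0.0139 0.0597 0.0962] 141
  x 0.025 z [0.0028 0.0147 0.0178] 34
  x 0.04 z [-0.0035  0.0083  0.0121] 30
  x 0.055 z [-0.0091 -0.0011  0.0049] 50
  x 0.07 z [-0.0098 -0.0081 -0.0064] 22
  x 0.085 z [-0.009  -0.008  -0.0053] 23
  x 0.1 z [-0.0366 -0.0259 -0.0082] 94
  x 0.115 z [-0.0366 -0.035  -0.033 ] 25
  x 0.13 z [-0.0371 -0.0355 -0.0332] 27
  x 0.145 z [-0.0378 -0.0354 -0.0337] 28
  x 0.16 z [-0.038  -0.0357 -0.0343] 29
  x 0.175 z [-0.0387 -0.0359 -0.0341] 16
top 536
  x 0.04 z [0.0075 0.0094 0.0108] 8
  x 0.055 z [-0.007   0.0033  0.0062] 33
  x 0.07 z [-0.0082 -0.0063 -0.0042] 35
  x 0.085 z [-0.0092 -0.0068 -0.0043] 35
  x 0.1 z [-0.0361 -0.0333 -0.0054] 33
  x 0.115 z [-0.0355 -0.0332 -0.0308] 31
  x 0.13 z [-0.0361 -0.0343 -0.0319] 33
  x 0.145 z [-0.0366 -0.0338 -0.0303] 30
  x 0.16 z [-0.0372 -0.0342 -0.0306] 33
  x 0.175 z [-0.0344 -0.0336 -0.0306] 11
wrist 27351
  x -0.02 z [0.0327 0.0346 0.0358] 648
```

send_rows(
  deltas=[
    [[0, 0, 0.04], 0],
    [[0, 0, 0.01], 0],
  ],
)

```text
clock: 11.15
tcp_pos: [0.5149, -0.1512, 0.0842]
ee_rot: [-0.002, 0.766, 0.643, -0.001]
ft_force: [-0.7, 0.8, -3.0]
opening: 0.163
finger_force: 117.5
```

send_rows(
  deltas=[
    [[0, 0, 0], 0],
    [[0, 0, 0], 0],
  ],
  claw=213,
)

```text
clock: 11.35
tcp_pos: [0.5171, -0.152, 0.0873]
ee_rot: [0.0, 0.766, 0.643, 0.0]
ft_force: [0.8, -0.3, -1.1]
opening: 0.17
finger_force: 91.7
```

send_rows(
  deltas=[
    [[0, 0, 0], 0],
    [[0, 0, 0], 0],
  ],
  claw=211,
)

```text
clock: 11.55
tcp_pos: [0.5176, -0.1522, 0.088]
ee_rot: [0.001, 0.766, 0.643, 0.001]
ft_force: [-0.6, 0.5, -2.0]
opening: 0.175
finger_force: 60.2
```

send_rows(
  deltas=[
    [[0, 0, 0], 0],
    [[0, 0, 0], 0],
  ],
  claw=209,
)

```text
clock: 11.75
tcp_pos: [0.5169, -0.1519, 0.087]
ee_rot: [0.0, 0.766, 0.643, 0.0]
ft_force: [0.8, 0.0, -2.6]
opening: 0.184
finger_force: 28.3
```

```bash
sed -i "s/\['scene','top','wrist'\]/['scene']/" tilt.py; python3 tilt.py
```

```text
tcp [ 0.5169 -0.1519  0.087 ] 80.02704579293527 11.75 0.18429927168491084 28.34240823984146 [ 0.7962  0.0167 -2.6018]
scene 859
  x -0.005 z [0.0258 0.0322 0.059 ] 33
  x 0.01 z [0.017  0.0547 0.0957] 120
  x 0.025 z [0.0022 0.0151 0.0194] 33
  x 0.04 z [-0.0047  0.0075  0.0119] 33
  x 0.055 z [-0.0089  0.0003  0.005 ] 43
  x 0.07 z [-0.0097 -0.0081 -0.0054] 25
  x 0.085 z [-0.0112 -0.0081 -0.0061] 22
  x 0.1 z [-0.0357 -0.0262 -0.0093] 72
  x 0.115 z [-0.0376 -0.035  -0.032 ] 23
  x 0.13 z [-0.0371 -0.0349 -0.0334] 23
  x 0.145 z [-0.0366 -0.0351 -0.033 ] 28
  x 0.16 z [-0.0365 -0.0345 -0.0332] 26
  x 0.175 z [-0.0377 -0.0361 -0.0319] 15
```

send_rows(
  deltas=[
    [[0, 0, 0], 0],
    [[0, 0, 0], 0],
  ],
  claw=208,
)

```text
clock: 12.0
tcp_pos: [0.5166, -0.1519, 0.0865]
ee_rot: [0.0, 0.766, 0.643, 0.0]
ft_force: [-0.2, -0.3, -0.8]
opening: 0.189
finger_force: 13.0
```

```bash
python3 tilt.py
```

```text
tcp [ 0.5166 -0.1519  0.0865] 80.02285174674272 12.0 0.18858352011502183 12.954648435115814 [-0.1537 -0.3012 -0.8466]
scene 680
  x -0.005 z [0.0248 0.0329 0.0556] 36
  x 0.01 z [0.0106 0.0519 0.0961] 133
  x 0.025 z [-0.0126  0.0036  0.0095] 41
  x 0.04 z [-0.0234 -0.009  -0.005 ] 36
  x 0.055 z [-0.0299 -0.0262 -0.0243] 29
  x 0.07 z [-0.0345 -0.0322 -0.0281] 29
  x 0.085 z [-0.0655 -0.0457 -0.0336] 60
  x 0.1 z [-0.0662 -0.0654 -0.0642] 6
```

send_rows(
  deltas=[
    [[-0.003, 0, 0.02], 0],
    [[-0.003, 0, 0.016], 0],
    [[0, 0, 0.012], 0],
    [[0, 0, 0.002], 0],
    [[0, 0, 0], 0],
  ],
)

```text
clock: 12.55
tcp_pos: [0.5158, -0.158, 0.0368]
ee_rot: [0.0, 0.766, 0.643, -0.0]
ft_force: [0.0, -2.1, 1.5]
opening: 0.187
finger_force: 12.0
```

send_rows(
  deltas=[
    [[0, 0, 0], 0],
    [[0, 0, 0], 0],
    [[0, 0, 0], 0],
  ],
  claw=200,
)

```text
clock: 12.85
tcp_pos: [0.5156, -0.1574, 0.0365]
ee_rot: [-0.0, 0.766, 0.643, 0.0]
ft_force: [0.4, 0.4, -0.2]
opening: 0.213
finger_force: 0.0
```

send_rows(
  deltas=[
    [[0, 0, 0], 0],
    [[0, 0, 0], 0],
    [[0, 0, 0], 0],
  ],
  claw=255,
  force=120,
)

```text
clock: 13.15
tcp_pos: [0.5157, -0.1576, 0.0367]
ee_rot: [0.0, 0.766, 0.643, 0.0]
ft_force: [-0.6, 1.0, 3.3]
opening: 0.166
finger_force: 117.0
```

send_rows(
  deltas=[
    [[0, 0, -0.02], 0],
    [[0, 0, -0.04], 0],
    [[0, 0, -0.04], 0],
    [[0, 0, 0], 0],
    [[0, 0, 0], 0],
  ],
)

```text
clock: 13.65
tcp_pos: [0.5157, -0.158, 0.1367]
ee_rot: [0.001, 0.766, 0.643, 0.0]
ft_force: [-1.3, 0.5, -3.7]
opening: 0.164
finger_force: 117.6
```

```bash
python3 tilt.py t5
```

```text
tcp [ 0.5157 -0.158   0.1367] 80.03162882113958 13.65 0.16437611362466978 117.58439540863037 [-1.3191  0.491  -3.664 ]
scene 888
  x -0.005 z [0.0262 0.0358 0.0549] 32
  x 0.01 z [0.0159 0.0573 0.0976] 139
  x 0.025 z [0.0047 0.0145 0.0183] 30
  x 0.04 z [-0.0038  0.0075  0.0117] 31
  x 0.055 z [-0.0086 -0.0009  0.0049] 47
  x 0.07 z [-0.009  -0.0072 -0.0052] 24
  x 0.085 z [-0.0087 -0.0069 -0.005 ] 21
  x 0.1 z [-0.036  -0.0285 -0.0059] 52
  x 0.115 z [-0.0362 -0.0342 -0.0326] 28
  x 0.13 z [-0.0362 -0.0344 -0.0332] 25
  x 0.145 z [-0.0371 -0.035  -0.0329] 28
  x 0.16 z [-0.0363 -0.0349 -0.0333] 26
  x 0.175 z [-0.0376 -0.0351 -0.0333] 13
```

```bash
python3 plan.py .4753 .1053 .145 79.5 7
```

```text
[ 0.5145 -0.1575  0.1349] 80.03 13.7 0.16957925205354182 117.57824420928955
[[[0.036, -0.012, -0.0014], 0.08], [[0.036, -0.0121, -0.0014], 0.08], [[0.036, -0.0121, -0.0014], 0.08], [[0.036, -0.0122, -0.0014], 0.08], [[0.0359, -0.0122, -0.0014], 0.08], [[0.0359, -0.0123, -0.0014], 0.08], [[0.0359, -0.0123, -0.0014], 0.08]]
```

send_rows(
  deltas=[
    [[0.03, -0.01, -0.0014], 0.08],
    [[0.036, -0.012, -0.0014], 0.08],
    [[0.036, -0.012, -0.0014], 0.08],
    [[0.036, -0.012, -0.0014], 0.08],
    [[0.036, -0.012, -0.0014], 0.08],
    [[0.036, -0.012, 0], 0.08],
    [[0.03, -0.011, 0], 0.08],
    [[0.012, -0.004, 0], 0],
    [[0, 0, 0], 0],
  ],
)

```text
clock: 14.6
tcp_pos: [0.4749, 0.1063, 0.141]
ee_rot: [-0.001, 0.768, 0.64, -0.002]
ft_force: [-0.2, 0.1, -2.2]
opening: 0.164
finger_force: 117.6
```

```bash
cat > tr.py <<'E'
from plan import *
np.set_printoptions(precision=4,suppress=True)
p,y,s=cur(); print(p,y,s['clock'])
o=np.array([.511,.298]); a=np.radians(79.5); t=np.array([np.cos(a),np.sin(a)]); w=np.array([-t[1],t[0]])
print('tcp in tray',(p[:2]-o)@t,(p[:2]-o)@w)
for cam in ['scene','top','wrist']:
    c=shot(cam,sys.argv[1]+cam+'.png' if len(sys.argv)>1 else None); P=cloud(c); q=np.c_[(P[:,:2]-o)@t,(P[:,:2]-o)@w,P[:,2]]
    W=q[(abs(q[:,0])<.18)&(abs(q[:,1])<.065)&(abs(q[:,2]-.07)<.006)]
    for sgn in (-1,1):
        k=W[(W[:,1]*sgn>.03)]
        for x0,x1 in ((-.13,-.05),(-.05,.04),(.04,.12)):
            m=(k[:,0]>x0)&(k[:,0]<x1)
            if m.sum()>5: print(cam,sgn,x0,x1,np.percentile(k[m,1],[3,50,97]),m.sum())
    pan=q[(abs(q[:,0])<.22)&(abs(q[:,1])<.065)&(q[:,2]>p[2]-.045)&(q[:,2]<p[2]-.004)&(q[:,0]>(p[:2]-o)@t+.1)] if p[2]>.12 else []
    if len(pan):
        for x0 in np.arange(-.12,.02,.02):
            m=abs(pan[:,0]-x0)<.008
            if m.sum()>5: print(cam,'pan',round(x0,3),np.percentile(pan[m,1],[1,99]),np.percentile(pan[m,2],50))
E
python3 tr.py
```

```text
[0.4749 0.1063 0.141 ] 79.63020503642761 14.6
tcp in tray -0.19510161473951027 0.0005411354154132783
scene -1 -0.13 -0.05 [-0.0509 -0.0485 -0.0449] 139
scene -1 -0.05 0.04 [-0.0505 -0.0486 -0.0449] 181
scene -1 0.04 0.12 [-0.0508 -0.0485 -0.0446] 192
scene 1 -0.05 0.04 [0.0449 0.0472 0.0508] 161
scene 1 0.04 0.12 [0.045  0.0474 0.051 ] 179
scene pan -0.1 [-0.0411  0.0384] 0.10711618563546499
scene pan -0.08 [-0.0409  0.039 ] 0.10746813667161559
scene pan -0.06 [-0.0407  0.0398] 0.10694278065896656
scene pan -0.04 [-0.0411  0.039 ] 0.10587517267829938
scene pan -0.02 [-0.0389  0.038 ] 0.10663758643524912
top -1 -0.13 -0.05 [-0.0499 -0.048  -0.0461] 62
top -1 -0.05 0.04 [-0.0499 -0.048  -0.0461] 71
top -1 0.04 0.12 [-0.05   -0.0481 -0.0461] 62
top 1 -0.05 0.04 [0.0458 0.0473 0.0497] 54
top 1 0.04 0.12 [0.0458 0.0475 0.05  ] 78
top pan -0.1 [-0.0407 -0.0138] 0.10932073410450105
top pan -0.08 [-0.0412 -0.0086] 0.10871647859752204
top pan -0.06 [-0.0411 -0.005 ] 0.10793440923925968
top pan -0.04 [-0.0405 -0.0005] 0.10803987637300416
top pan -0.02 [-0.0409  0.0373] 0.10764160416524338
wrist -1 -0.13 -0.05 [-0.0491 -0.0468 -0.0451] 509
wrist 1 -0.13 -0.05 [0.0463 0.0478 0.0503] 551
wrist pan -0.1 [-0.0406  0.0379] 0.10805884251221161
wrist pan -0.08 [-0.0405  0.0376] 0.10796363132986281
```

send_rows(
  deltas=[
    [[0, -0.001, 0.03], 0],
    [[0, 0, 0.03], 0.1],
    [[0, 0, 0.02], 0],
    [[0, 0, 0.004], 0],
    [[0, 0, 0], 0],
    [[0.008, 0, 0], 0],
    [[0.008, 0, 0.003], 0],
    [[0.004, 0, 0.006], 0],
    [[0, 0, 0.006], 0],
    [[0, 0, 0], 0],
  ],
)

```text
clock: 15.75
tcp_pos: [0.4811, 0.1258, 0.0458]
ee_rot: [0.001, 0.77, 0.638, 0.002]
ft_force: [-0.5, -3.6, 5.0]
opening: 0.163
finger_force: 118.8
```

```bash
python3 plan.py .4753 .1053 .145 79.5 7|head -1
```

```text
[0.4811 0.1258 0.0458] 79.35 15.75 0.16301405664583482 118.75733971595764
```

send_rows(
  deltas=[
    [[0.005, 0, 0.0005], 0],
    [[0.01, 0, 0.0005], 0],
    [[0.012, 0, 0], 0],
    [[0.012, 0, 0], 0],
    [[0.012, 0, 0], 0],
    [[0.01, 0, 0], 0],
    [[0.008, 0, 0], 0],
    [[0.004, 0, 0], 0],
    [[0, 0, 0], 0],
  ],
)

```text
clock: 16.65
tcp_pos: [0.4942, 0.1978, 0.0451]
ee_rot: [0.001, 0.769, 0.639, 0.001]
ft_force: [-1.1, -4.2, 4.6]
opening: 0.162
finger_force: 117.1
```

```bash
cat > pc.py <<'E'
from plan import *
np.set_printoptions(precision=4,suppress=True)
p,y,s=cur(); o=np.array([.511,.298]); a=np.radians(79.5); t=np.array([np.cos(a),np.sin(a)]); w=np.array([-t[1],t[0]])
print('tcp in tray',(p[:2]-o)@t,(p[:2]-o)@w,p[2],y,s['clock'],s['ft_force'])
for cam in ['top','scene']:
    c=shot(cam,sys.argv[1]+cam+'.png'); f=c['frame'].astype(int)
    m=(f[...,1]>f[...,0]+30)&(f[...,1]>f[...,2]+15)
    n,l,st,ce=cv2.connectedComponentsWithStats(m.astype(np.uint8))
    for i in range(1,n):
        if st[i,4]<12: continue
        P=cloud(c,l==i)
        if len(P): print(cam,ce[i],st[i,4],'tray xyz',(P[:,:2].mean(0)-o)@t,(P[:,:2].mean(0)-o)@w,P[:,2].mean())
g=cv2.imread('pics/'+sys.argv[1]+'scene.png'); tp=cv2.imread('pics/'+sys.argv[1]+'top.png')
A=g[240:440,380:600] if len(sys.argv)<3 else g[220:420,240:460]; B=tp[220:340,80:240] if len(sys.argv)<3 else tp[140:260,180:340]
cv2.imwrite('pics/'+sys.argv[1]+'v.png',np.hstack([cv2.resize(A,(396,360)),cv2.resize(B,(400,360))]))
E
python3 pc.py p1
```

```text
tcp in tray -0.10153768245263907 -0.0017639146519540239 0.04505717928533361 79.39539475340142 16.65 [-1.0856 -4.1643  4.6403]
scene [516.1852 355.5741] 108 tray xyz 0.08112255134468915 0.027826842365433826 0.023760952306455037
```

View pics/p1v.png

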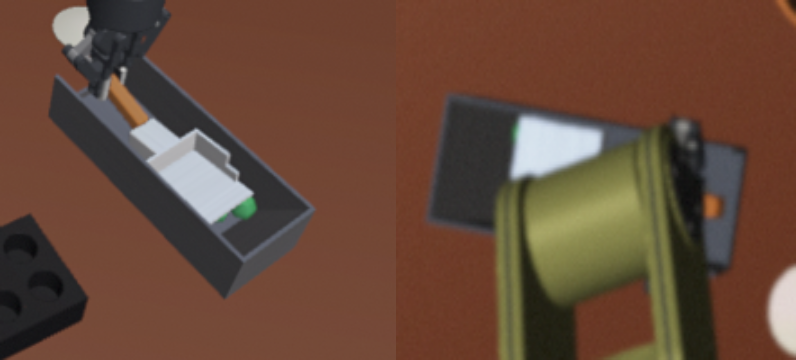

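send_rows(
  deltas=[
    [[0.003, 0, 0], 0],
    [[0.003, 0, 0], 0],
    [[0, 0, 0], 0],
  ],
)

```text
clock: 17.05
tcp_pos: [0.4954, 0.2033, 0.0454]
ee_rot: [0.001, 0.769, 0.639, 0.001]
ft_force: [-0.8, -5.9, 7.7]
opening: 0.162
finger_force: 117.3
```

send_rows(
  deltas=[
    [[0.004, 0, -0.0056], 0],
    [[0.005, 0, -0.007], 0],
    [[0.006, 0, -0.0084], 0],
    [[0.006, 0, -0.0084], 0],
    [[0.005, 0, -0.007], 0],
    [[0, 0, 0], 0],
    [[0, 0, 0], 0],
  ],
)

```text
clock: 17.75
tcp_pos: [0.4987, 0.2286, 0.0799]
ee_rot: [0.0, 0.769, 0.639, -0.0]
ft_force: [-0.2, 0.1, -2.4]
opening: 0.164
finger_force: 117.0
```

```bash
python3 pc.py p2
```

```text
tcp in tray -0.0704837031792215 -0.0005321723914698418 0.07990377388892674 79.39560897225131 17.75 [-0.1867  0.0916 -2.406 ]
```

View pics/p2v.png

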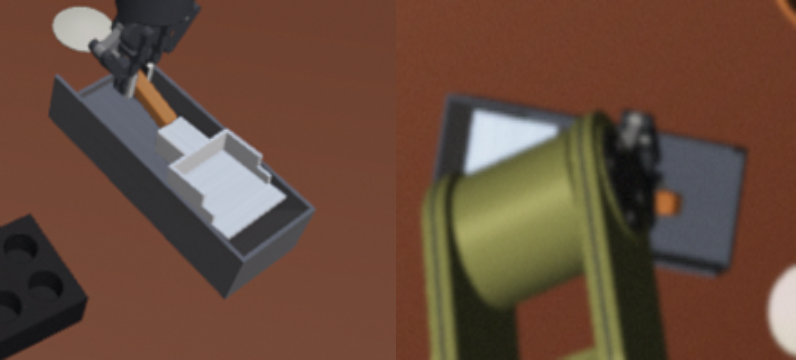

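```bash
python3 tilt.py
```

```text
tcp [0.4982 0.2282 0.0792] 79.36646779324549 17.85 0.16255888737772703 116.99777126312256 [-0.5329  0.0473 -3.1194]
scene 1396
  x 0.01 z [0.0132 0.0472 0.0953] 137
  x 0.025 z [0.0047 0.0172 0.0202] 49
  x 0.04 z [0.0007 0.0128 0.0161] 56
  x 0.055 z [-0.0003  0.0079  0.0116] 61
  x 0.07 z [-0.0002  0.0016  0.0036] 32
  x 0.085 z [0.0017 0.0033 0.0049] 39
  x 0.1 z [-0.0238 -0.0096  0.0044] 91
  x 0.115 z [-0.0233 -0.0204 -0.0177] 35
  x 0.13 z [-0.0197 -0.0181 -0.0154] 42
  x 0.145 z [-0.0191 -0.0169 -0.0148] 45
  x 0.16 z [-0.0171 -0.0151 -0.0134] 42
  x 0.175 z [-0.0473 -0.0161 -0.0111] 65
  x 0.19 z [-0.0315 -0.0258 -0.0228] 33
  x 0.205 z [-0.0551 -0.0233 -0.0077] 95
```

send_rows(
  deltas=[
    [[0, 0, -0.02], 0],
    [[-0.01, 0, -0.03], 0],
    [[-0.03, 0, -0.02], 0],
    [[-0.04, 0, 0], 0],
    [[-0.04, 0, 0], 0],
    [[-0.03, 0, 0], 0],
    [[-0.01, 0, 0], 0],
    [[0, 0, 0], 0],
  ],
)

```text
clock: 18.7
tcp_pos: [0.4689, 0.0701, 0.1495]
ee_rot: [-0.0, 0.77, 0.637, -0.0]
ft_force: [-0.5, -0.3, -1.4]
opening: 0.164
finger_force: 117.2
```

```bash
python3 pc.py p3; python3 tilt.py
```

```text
tcp in tray -0.23171952280676086 -0.0001528035947683734 0.14951532961246947 79.20995704232955 18.7 [-0.4608 -0.3031 -1.3602]
top [133.8277 278.4979] 476 tray xyz 0.06199216976942094 0.0050153062235132415 0.024940038422103353
scene [504.8235 351.7882] 510 tray xyz 0.06432226372706545 0.01558081288807256 0.02539760820075511
tcp [0.4693 0.0716 0.1497] 79.34960683215216 18.8 0.1661756335482687 117.17387437820435 [-0.3845  0.5795 -1.8337]
scene 1068
  x -0.005 z [0.0255 0.037  0.0464] 18
  x 0.01 z [0.0147 0.0489 0.0958] 152
  x 0.025 z [0.0042 0.0177 0.021 ] 45
  x 0.04 z [-0.0006  0.0131  0.0166] 48
  x 0.055 z [-0.0015  0.0076  0.0119] 59
  x 0.07 z [-0.0006  0.0014  0.0039] 29
  x 0.085 z [0.002  0.0035 0.0051] 30
  x 0.1 z [-0.0226 -0.0094  0.0046] 107
  x 0.115 z [-0.0226 -0.0205 -0.0194] 29
  x 0.13 z [-0.0201 -0.0187 -0.0173] 32
  x 0.145 z [-0.0185 -0.0169 -0.0152] 35
  x 0.16 z [-0.0166 -0.0153 -0.0141] 35
  x 0.175 z [-0.0162 -0.0136 -0.0122] 34
```

View pics/p3v.png

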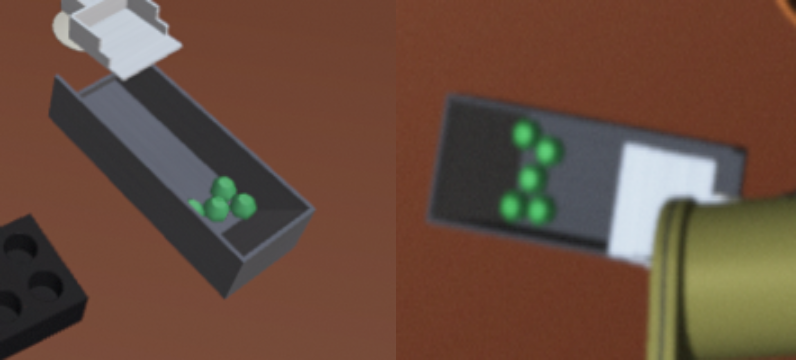

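send_rows(
  deltas=[
    [[0.03, 0, 0.01], 0],
    [[0.027, 0, 0.02], 0],
    [[0, 0, 0.03], 0],
    [[0, 0, 0.025], 0],
    [[0, 0, 0], 0],
  ],
)

```text
clock: 19.35
tcp_pos: [0.4763, 0.128, 0.0606]
ee_rot: [-0.002, 0.769, 0.639, -0.004]
ft_force: [-1.2, 1.1, -2.2]
opening: 0.164
finger_force: 117.3
```

send_rows(
  deltas=[
    [[0, 0, 0.006], 0],
    [[0, 0, 0.008], 0],
    [[0, 0, 0.006], 0],
    [[0, 0, 0.003], 0],
    [[0, 0, 0], 0],
  ],
  claw=209,
)

```text
clock: 19.85
tcp_pos: [0.4796, 0.127, 0.0417]
ee_rot: [-0.0, 0.77, 0.638, -0.0]
ft_force: [0.2, 1.3, -2.0]
opening: 0.184
finger_force: 27.9
```

send_rows(
  deltas=[
    [[0, 0, 0], 0],
    [[0, 0, 0], 0],
    [[0, 0, 0], 0],
  ],
  claw=202,
)

```text
clock: 20.15
tcp_pos: [0.4805, 0.1273, 0.0426]
ee_rot: [0.0, 0.77, 0.638, 0.001]
ft_force: [0.7, 0.8, 0.2]
opening: 0.207
finger_force: 0.0
```

```bash
python3 pc.py p4; python3 tilt.py
```

```text
tcp in tray -0.1734354379184132 -0.0010785801472133101 0.042639325579428414 79.35323543806109 20.15 [0.6904 0.8074 0.1886]
top [133.7775 278.4936] 472 tray xyz 0.062206189410428984 0.005126507766278064 0.025040411876806914
scene [504.8235 351.7882] 510 tray xyz 0.0642602157693949 0.015564864697009784 0.02542577207830366
tcp [0.4802 0.1272 0.0423] 79.36059976151161 20.25 0.2073072922512093 0.0 [-0.3616  0.0571 -0.2568]
scene 666
  x -0.005 z [0.0274 0.03   0.0379] 8
  x 0.01 z [0.0158 0.0533 0.0972] 117
  x 0.025 z [0.0027 0.0153 0.0197] 47
  x 0.04 z [-0.004   0.0084  0.0126] 43
  x 0.055 z [-0.0094  0.0028  0.0073] 51
  x 0.07 z [-0.0105 -0.0074 -0.0061] 30
  x 0.085 z [-0.0098 -0.0078 -0.0063] 32
  x 0.1 z [-0.0206 -0.0096 -0.0061] 43
```

send_rows(
  deltas=[
    [[0, 0, 0], 0],
    [[0, 0, 0], 0],
    [[0, 0, 0], 0],
  ],
  claw=255,
  force=120,
)

```text
clock: 20.6
tcp_pos: [0.48, 0.1271, 0.0423]
ee_rot: [0.0, 0.77, 0.639, 0.0]
ft_force: [-1.1, -1.8, 5.4]
opening: 0.163
finger_force: 117.0
```

send_rows(
  deltas=[
    [[0.006, 0, 0.0005], 0],
    [[0.012, 0, 0], 0],
    [[0.012, 0, 0], 0],
    [[0.012, 0, 0], 0],
    [[0.012, 0, 0], 0],
    [[0.01, 0, 0], 0],
    [[0.006, 0, 0], 0],
    [[0.004, 0, 0], 0],
    [[0, 0, 0], 0],
  ],
)

```text
clock: 21.5
tcp_pos: [0.4944, 0.1997, 0.0424]
ee_rot: [0.001, 0.769, 0.639, 0.0]
ft_force: [-1.6, -5.3, 7.0]
opening: 0.167
finger_force: 117.6
```

```bash
python3 pc.py p5; python3 tilt.py
```

```text
tcp in tray -0.0997163987277501 -0.0015876748823515432 0.042416338738410365 79.41315057470125 21.5 [-1.5923 -5.2587  7.0294]
top [130.0737 262.6947] 95 tray xyz 0.07633103098540386 -0.030897663300233205 0.029283840286216466
top [133.5    273.0723] 166 tray xyz 0.06051304021283114 -0.008473865539288613 0.037403774757264564
scene [500.0114 354.9088] 351 tray xyz 0.06544708391121992 0.0004021581604933093 0.029770855983614553
scene [515.8457 352.4444] 162 tray xyz 0.07750315841727924 0.029184389638025623 0.028183142678797457
tcp [0.4944 0.1996 0.0424] 79.3996646087068 21.6 0.16226553246903938 117.6361620426178 [-1.8911 -2.9528  6.5642]
scene 970
  x 0.01 z [0.0111 0.0375 0.0947] 116
  x 0.025 z [0.0021 0.0145 0.0195] 48
  x 0.04 z [-0.0047  0.0094  0.0119] 47
  x 0.055 z [-0.0096  0.0021  0.0063] 51
  x 0.07 z [-0.0091 -0.0073 -0.0048] 38
  x 0.085 z [-0.009  -0.0071 -0.0049] 39
  x 0.1 z [-0.0217 -0.0099 -0.0058] 52
  x 0.145 z [-0.0215 -0.0146 -0.0104] 15
  x 0.16 z [-0.0215 -0.0157 -0.0115] 26
  x 0.175 z [-0.0189 -0.0118 -0.0085] 53
  x 0.19 z [-0.0215 -0.0208 -0.0203] 4
  x 0.205 z [-0.0103 -0.0065 -0.0016] 31
  x 0.22 z [0.0083 0.0111 0.0129] 17
```

View pics/p5v.png

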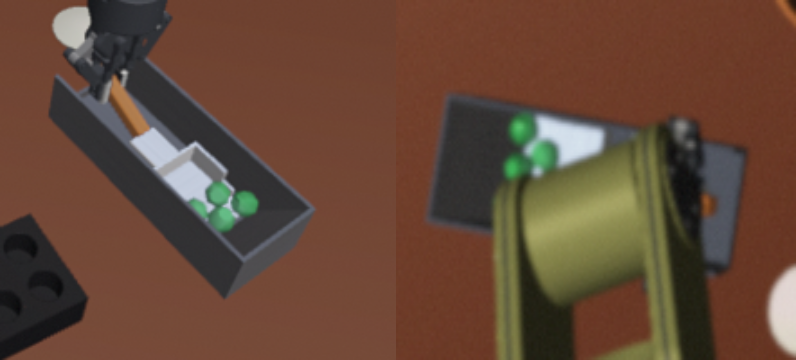

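send_rows(
  deltas=[
    [[0.003, 0, 0], 0],
    [[0.003, 0, 0], 0],
    [[0.001, 0, 0], 0],
    [[0.003, 0, -0.0042], 0],
    [[0.005, 0, -0.007], 0],
    [[0.006, 0, -0.0084], 0],
    [[0.006, 0, -0.0084], 0],
    [[0.006, 0, -0.0084], 0],
    [[0.004, 0, -0.0056], 0],
    [[0, 0, 0], 0],
  ],
)

```text
clock: 22.65
tcp_pos: [0.4996, 0.2287, 0.0843]
ee_rot: [0.005, 0.768, 0.64, -0.008]
ft_force: [-7.8, -31.0, 18.5]
opening: 0.162
finger_force: 117.9
```

```bash
python3 pc.py p6; python3 tilt.py
```

```text
tcp in tray -0.07026492199449651 -0.0014059042434291218 0.08425067544686127 79.5670278215313 22.65 [ -7.7706 -31.0057  18.4964]
top [128.8605 262.7326] 86 tray xyz 0.07666247355003883 -0.030713457478273757 0.03572226337526332
scene [508.0909 354.7229] 462 tray xyz 0.0739174628801832 0.011704537071993055 0.031502637627737924
scene [489.1967 353.7869] 61 tray xyz 0.057424470685346736 -0.02294157821931325 0.04313953470218745
tcp [0.4996 0.2286 0.0842] 79.57528925771615 22.75 0.16688038005812172 117.85985469818115 [ -7.5814 -30.7334  17.7988]
scene 1315
  x 0.01 z [0.0082 0.0348 0.0954] 148
  x 0.025 z [-0.0102  0.0042  0.0107] 67
  x 0.04 z [-0.021  -0.0079 -0.0023] 61
  x 0.055 z [-0.0256 -0.0228 -0.021 ] 42
  x 0.07 z [-0.0301 -0.0274 -0.0241] 45
  x 0.085 z [-0.0618 -0.0578 -0.0299] 77
  x 0.1 z [-0.0638 -0.0625 -0.0605] 34
  x 0.115 z [-0.0624 -0.0545 -0.0518] 4
  x 0.13 z [-0.0595 -0.0515 -0.0475] 30
  x 0.145 z [-0.0603 -0.0512 -0.0485] 43
  x 0.16 z [-0.0635 -0.0577 -0.0531] 39
  x 0.175 z [-0.0533 -0.049  -0.0447] 30
  x 0.19 z [-0.0346 -0.0305 -0.0249] 35
  x 0.205 z [-0.0595 -0.0325 -0.0129] 89
```

View pics/p6v.png

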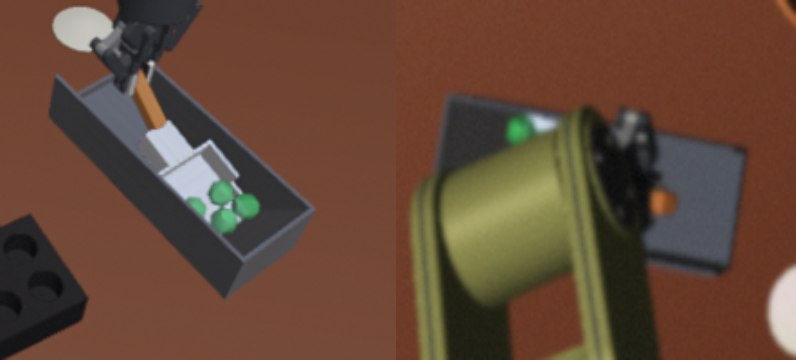

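send_rows(
  deltas=[
    [[-0.004, 0, 0], 0],
    [[-0.003, 0, 0.006], 0],
    [[-0.004, 0, 0.008], 0],
    [[-0.005, 0, 0.01], 0],
    [[-0.005, 0, 0.009], 0],
    [[-0.005, 0, 0.006], 0],
    [[0, 0, 0.0035], 0],
    [[0, 0, 0], 0],
  ],
  claw=211,
)

```text
clock: 23.6
tcp_pos: [0.496, 0.2102, 0.0427]
ee_rot: [0.001, 0.769, 0.639, -0.001]
ft_force: [-5.2, -5.4, 12.8]
opening: 0.173
finger_force: 57.9
```

send_rows(
  deltas=[
    [[0, 0, 0], 0],
    [[0, 0, 0], 0],
    [[0, 0, 0], 0],
  ],
  claw=255,
  force=120,
)

```text
clock: 23.9
tcp_pos: [0.496, 0.2102, 0.0429]
ee_rot: [0.001, 0.769, 0.639, -0.001]
ft_force: [-4.8, -6.7, 14.1]
opening: 0.162
finger_force: 117.3
```

```bash
python3 pc.py p7; python3 tilt.py
```

```text
tcp in tray -0.08903313776750843 -0.0012437041940657114 0.042851388346035545 79.43680502134944 23.9 [-4.8353 -6.6508 14.1093]
top [135.0877 265.9006] 171 tray xyz 0.062257361032873965 -0.025400834458401446 0.03189848022599464
top [128.569 274.431] 58 tray xyz 0.05897434637175162 -0.006070517774310995 0.06977939020498541
scene [506.2308 354.0352] 455 tray xyz 0.06988797712305214 0.012372940306123585 0.02794953779965702
scene [487.2667 353.3   ] 30 tray xyz 0.05346231288701598 -0.022557575041777585 0.03932384348045422
tcp [0.496  0.2102 0.0429] 79.43445307626689 24.0 0.16365140763361483 117.32930660247803 [-5.0472 -7.2996 13.9308]
scene 963
  x 0.01 z [0.0127 0.0471 0.092 ] 133
  x 0.025 z [-0.0038  0.0119  0.0146] 46
  x 0.04 z [-0.0074  0.0065  0.009 ] 49
  x 0.055 z [-0.0089 -0.0067  0.0028] 53
  x 0.07 z [-0.0096 -0.0075 -0.0065] 35
  x 0.085 z [-0.0105 -0.0078 -0.0049] 39
  x 0.145 z [-0.021  -0.0166 -0.0128] 20
  x 0.16 z [-0.0178 -0.0116 -0.0088] 42
  x 0.175 z [-0.0225 -0.0177 -0.0126] 27
  x 0.19 z [-0.0163 -0.0122 -0.0077] 31
  x 0.205 z [0.0023 0.0065 0.0113] 29
  x 0.22 z [0.0211 0.0259 0.0279] 18
```

View pics/p7v.png

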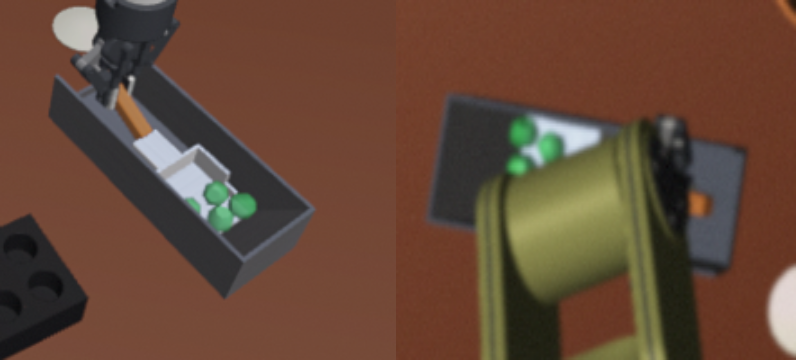

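send_rows(
  deltas=[
    [[-0.002, 0, -0.001], 0],
    [[0.0, 0, -0.003], 0],
    [[0.003, 0, -0.006], 0],
    [[0.004, 0, -0.007], 0],
    [[0.004, 0, -0.007], 0],
    [[0.004, 0, -0.007], 0],
    [[0.004, 0, -0.007], 0],
    [[0.002, 0, -0.006], 0],
    [[0, 0, -0.005], 0],
    [[0, 0, 0], 0],
  ],
)

```text
clock: 25.05
tcp_pos: [0.4995, 0.2296, 0.0909]
ee_rot: [0.0, 0.77, 0.639, 0.001]
ft_force: [0.5, -0.4, -2.2]
opening: 0.16
finger_force: 117.4
```

```bash
python3 pc.py p8; python3 tilt.py
```

```text
tcp in tray -0.06936405232954013 -0.0011584278092258444 0.09086276064931943 79.3722506337598 25.05 [ 0.5366 -0.3536 -2.2366]
top [118.5056 263.7303] 178 tray xyz 0.0810677937259902 -0.027099874217238883 0.08264996928728036
top [112.0204 272.5306] 49 tray xyz 0.07090254419331829 -0.009121980650514413 0.1318612739282889
scene [517.0656 351.7697] 686 tray xyz 0.09131848450340613 0.000842167511660023 0.07219248233323061
scene [497.8255 349.5638] 149 tray xyz 0.07024668307009506 -0.02495282189709161 0.07409156902194028
tcp [0.4988 0.2292 0.0898] 79.36224869484353 25.15 0.1603866448969737 117.28635549545288 [-0.3089 -0.4531 -3.139 ]
scene 1420
  x 0.01 z [0.0118 0.0448 0.094 ] 155
  x 0.025 z [-0.001   0.0111  0.0151] 51
  x 0.04 z [-0.0082  0.0047  0.0089] 59
  x 0.055 z [-0.0099 -0.0076  0.0018] 59
  x 0.07 z [-0.0108 -0.0086 -0.0068] 38
  x 0.085 z [-0.0111 -0.0096 -0.0069] 40
  x 0.1 z [-0.039  -0.0369 -0.0352] 41
  x 0.115 z [-0.0386 -0.0364 -0.0343] 42
  x 0.13 z [-0.0376 -0.0258 -0.0153] 22
  x 0.145 z [-0.0388 -0.0351 -0.0174] 55
  x 0.16 z [-0.0235 -0.0147 -0.0119] 53
  x 0.175 z [-0.0571 -0.0493 -0.0179] 54
  x 0.19 z [-0.0396 -0.0347 -0.03  ] 33
  x 0.205 z [-0.0673 -0.0392 -0.0186] 87
```

View pics/p8v.png

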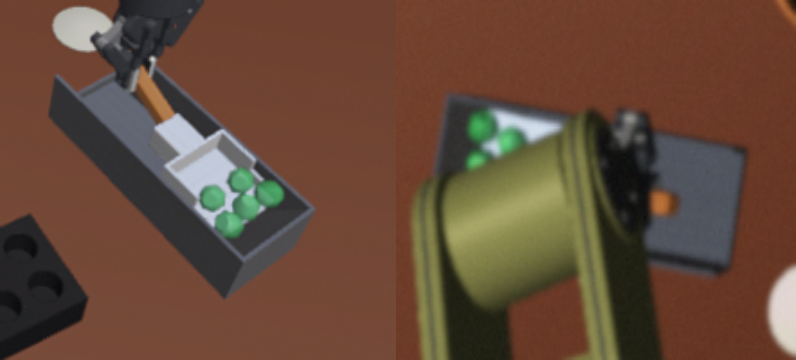

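send_rows(
  deltas=[
    [[0, 0, -0.008], 0],
    [[0, 0, -0.016], 0],
    [[0, 0, -0.022], 0],
    [[0, 0, -0.024], 0],
    [[0, 0, -0.024], 0],
    [[0, 0, -0.018], 0],
    [[0, 0, -0.012], 0],
    [[0, 0, -0.006], 0],
    [[0, 0, 0], 0],
  ],
)

```text
clock: 26.1
tcp_pos: [0.4993, 0.2295, 0.2209]
ee_rot: [0.0, 0.77, 0.639, 0.001]
ft_force: [0.1, -0.6, -3.2]
opening: 0.16
finger_force: 117.4
```

send_rows(
  deltas=[
    [[-0.006, 0.004, 0], 0],
    [[-0.012, 0.0085, 0], 0],
    [[-0.02, 0.014, 0], 0],
    [[-0.026, 0.0185, 0], 0],
    [[-0.03, 0.0215, 0], 0],
    [[-0.03, 0.0215, 0], 0],
    [[-0.03, 0.0215, 0], 0],
  ],
)

```text
clock: 26.8
tcp_pos: [0.5784, 0.0552, 0.2187]
ee_rot: [-0.0, 0.77, 0.638, -0.001]
ft_force: [-0.2, 0.6, -2.7]
opening: 0.16
finger_force: 117.4
```

send_rows(
  deltas=[
    [[-0.03, 0.0215, 0], 0],
    [[-0.03, 0.0215, 0], 0],
    [[-0.026, 0.0185, 0], 0],
    [[-0.02, 0.014, 0], 0],
    [[-0.014, 0.01, 0], 0],
    [[-0.01, 0.007, 0], 0],
    [[-0.005, 0.0035, 0], 0],
    [[0, 0, 0], 0],
  ],
)

```text
clock: 27.6
tcp_pos: [0.6476, -0.0929, 0.2195]
ee_rot: [-0.0, 0.77, 0.638, -0.0]
ft_force: [-0.5, 1.0, -2.7]
opening: 0.164
finger_force: 117.4
```

```bash
cat > cr.py <<'E'
from plan import *
np.set_printoptions(precision=4,suppress=True)
p,y,s=cur(); a=np.radians(y); u=np.array([np.cos(a),np.sin(a)]); v=np.array([-u[1],u[0]])
C=np.array([.676,.0600])
print('tcp',p,y,s['clock'],s['opening'],s['finger_force'],s['ft_force'],'tcp rel crucible u,v',(p[:2]-C)@u,(p[:2]-C)@v)
for cam in ['scene','top']:
    c=shot(cam,sys.argv[1]+cam+'.png'); f=c['frame'].astype(int); P=cloud(c)
    m=(f[...,1]>f[...,0]+30)&(f[...,1]>f[...,2]+15)
    n,l,st,ce=cv2.connectedComponentsWithStats(m.astype(np.uint8))
    for i in range(1,n):
        if st[i,4]<12: continue
        Q=cloud(c,l==i)
        if len(Q): print(cam,'green',ce[i].round(),st[i,4],'rel cruc',(Q[:,:2].mean(0)-C)@u,(Q[:,:2].mean(0)-C)@v,Q[:,2].mean())
    # pan side-wall/neck/handle lines in tool frame
    q=np.c_[(P[:,:2]-p[:2])@u,(P[:,:2]-p[:2])@v,P[:,2]-p[2]]
    for lo,hi,nm in ((-.008,.008,'mid'),(.024,.036,'+side'),(-.036,-.024,'-side')):
        H=q[(q[:,1]>lo)&(q[:,1]<hi)&(q[:,0]>.01)&(q[:,0]<.2)&(q[:,2]<.03)&(q[:,2]>-.2)&(P[:,2]>.1)]
        print(cam,nm,[(round(k,3),round(float(np.percentile(H[abs(H[:,0]-k)<.004,2],10)),3)) for k in np.arange(.025,.2,.015) if (abs(H[:,0]-k)<.004).sum()>2])
g=cv2.imread('pics/'+sys.argv[1]+'scene.png'); tp=cv2.imread('pics/'+sys.argv[1]+'top.png')
cv2.imwrite('pics/'+sys.argv[1]+'v.png',np.hstack([cv2.resize(g[180:360,220:420],(400,360)),cv2.resize(tp[120:280,180:340],(360,360))]))
E
python3 cr.py c1
```

```text
tcp [ 0.6476 -0.0929  0.2195] 79.34519446670552 27.6 0.1636818218749443 117.39328980445862 [-0.486   0.9884 -2.6676] tcp rel crucible u,v -0.1554823784215117 -0.0003201978726250533
scene green [321. 230.] 159 rel cruc -0.026078464757932022 0.018578885587414298 0.20207825135669732
scene green [306. 233.] 146 rel cruc -0.03306018101999146 -0.008405765591646894 0.20260569626005906
scene green [324. 248.] 153 rel cruc 0.012515566645154526 -0.0012736713766049986 0.20118486257809037
scene green [428. 295.] 40 rel cruc 0.09298550501922907 0.18831243012569765 0.032900152957834494
scene mid [(np.float64(0.025), 0.011), (np.float64(0.04), 0.004), (np.float64(0.055), -0.01), (np.float64(0.07), -0.01), (np.float64(0.085), -0.01), (np.float64(0.115), -0.016), (np.float64(0.13), -0.037), (np.float64(0.145), -0.038), (np.float64(0.16), -0.017), (np.float64(0.175), -0.03)]
scene +side [(np.float64(0.1), -0.026), (np.float64(0.115), -0.023), (np.float64(0.13), -0.037), (np.float64(0.145), -0.038), (np.float64(0.16), -0.039)]
scene -side [(np.float64(0.1), -0.037), (np.float64(0.115), -0.038), (np.flo
[... 303 characters left out ...]
cruc -0.031746445738747894 0.02334620399999328 0.20693512534504846
top green [203. 278.] 187 rel cruc 0.10161755900384695 0.1832911984477912 0.02547720639815144
top mid [(np.float64(0.04), -0.001), (np.float64(0.085), -0.009), (np.float64(0.1), -0.037), (np.float64(0.115), -0.034), (np.float64(0.13), -0.036), (np.float64(0.145), -0.037), (np.float64(0.16), -0.015), (np.float64(0.175), -0.019)]
top +side [(np.float64(0.1), -0.038), (np.float64(0.115), -0.035), (np.float64(0.13), -0.024), (np.float64(0.145), -0.037), (np.float64(0.16), -0.037)]
top -side [(np.float64(0.1), -0.036), (np.float64(0.115), -0.036), (np.float64(0.13), -0.036), (np.float64(0.145), -0.037), (np.float64(0.16), -0.038)]
```

View pics/c1v.png

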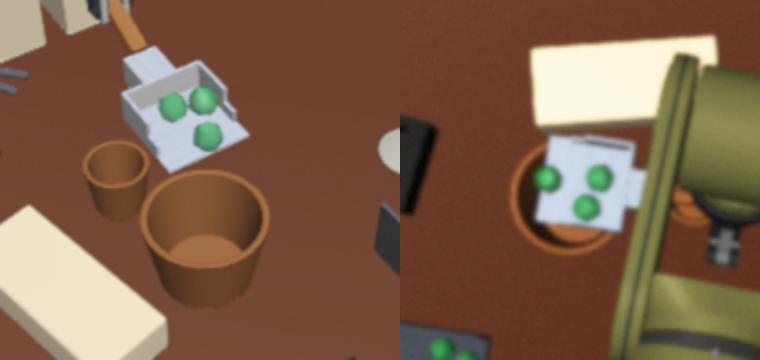

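send_rows(
  deltas=[
    [[0, 0, 0], 0],
    [[0, 0, 0], 0],
  ],
  claw=211,
)

```text
clock: 27.9
tcp_pos: [0.6474, -0.0918, 0.22]
ee_rot: [0.0, 0.769, 0.639, 0.0]
ft_force: [-0.3, 0.5, -3.2]
opening: 0.175
finger_force: 56.3
```

send_rows(
  deltas=[
    [[0, 0, 0], 0],
    [[0, 0, 0], 0],
  ],
  claw=209,
)

```text
clock: 28.1
tcp_pos: [0.6475, -0.0923, 0.2199]
ee_rot: [0.0, 0.769, 0.639, 0.0]
ft_force: [0.3, 0.1, -3.1]
opening: 0.18
finger_force: 26.4
```

```bash
python3 cr.py c2
```

```text
tcp [ 0.6475 -0.0923  0.2199] 79.39257311114592 28.1 0.18038940238763607 26.3967302441597 [ 0.3068  0.0821 -3.1075] tcp rel crucible u,v -0.15489633416081303 -2.7851855781056006e-05
scene green [321. 230.] 158 rel cruc -0.0259698226896067 0.018680374947937756 0.20264119492756433
scene green [306. 233.] 148 rel cruc -0.03289106211751828 -0.008541016530268765 0.203289293049994
scene green [324. 248.] 152 rel cruc 0.013192308562686666 -0.001049868386734161 0.20171984552212702
scene green [428. 295.] 41 rel cruc 0.09273263498159712 0.18890510001056152 0.03211246214112437
scene mid [(np.float64(0.025), 0.01), (np.float64(0.04), 0.004), (np.float64(0.055), -0.01), (np.float64(0.07), -0.01), (np.float64(0.085), -0.01), (np.float64(0.115), -0.016), (np.float64(0.13), -0.037), (np.float64(0.145), -0.038), (np.float64(0.16), -0.037), (np.float64(0.175), -0.028)]
scene +side [(np.float64(0.1), -0.028), (np.float64(0.115), -0.023), (np.float64(0.13), -0.036), (np.float64(0.145), -0.038), (np.float64(0.16), -0.038)]
scene -side [(np.float64(0.1), -0.037), (np.float64(0.115), -0.037), (np.float64(
[... 295 characters left out ...]
l cruc -0.03137607345119402 0.0222001780614101 0.20692488086440733
top green [203. 278.] 190 rel cruc 0.10158750416436166 0.18339417369717834 0.02539313469470665
top mid [(np.float64(0.04), -0.001), (np.float64(0.085), -0.01), (np.float64(0.1), -0.037), (np.float64(0.115), -0.035), (np.float64(0.13), -0.036), (np.float64(0.145), -0.038), (np.float64(0.16), -0.014), (np.float64(0.175), -0.019)]
top +side [(np.float64(0.1), -0.036), (np.float64(0.115), -0.036), (np.float64(0.13), -0.034), (np.float64(0.145), -0.036), (np.float64(0.16), -0.036)]
top -side [(np.float64(0.1), -0.037), (np.float64(0.115), -0.036), (np.float64(0.13), -0.038), (np.float64(0.145), -0.038), (np.float64(0.16), -0.036)]
```

send_rows(
  deltas=[
    [[0, 0, 0], 0],
  ],
  claw=208,
)

```text
clock: 28.3
tcp_pos: [0.6477, -0.0923, 0.2201]
ee_rot: [-0.0, 0.77, 0.639, 0.0]
ft_force: [-0.3, 1.2, -1.6]
opening: 0.187
finger_force: 11.8
```

send_rows(
  deltas=[
    [[0, 0, 0], 0],
    [[0, 0, 0], 0],
  ],
  claw=212,
)

```text
clock: 28.5
tcp_pos: [0.6475, -0.0927, 0.2197]
ee_rot: [-0.0, 0.77, 0.638, -0.0]
ft_force: [0.6, 0.4, -2.1]
opening: 0.182
finger_force: 42.1
```

```bash
python3 cr.py c3
```

```text
tcp [ 0.6475 -0.0927  0.2197] 79.35912433108206 28.5 0.18236560043478653 42.089343667030334 [ 0.6187  0.3755 -2.1118] tcp rel crucible u,v -0.1552922116176243 -0.0001667963613096561
scene green [313. 260.] 141 rel cruc -0.016345719151197095 -0.00713813925611873 0.1492361045345984
scene green [331. 262.] 139 rel cruc -0.0020995393959121304 0.022210167876492656 0.1395016925246721
scene green [326. 294.] 128 rel cruc 0.016696427096780722 -5.352878169303816e-05 0.08196722750168409
scene green [428. 295.] 40 rel cruc 0.09389934610694373 0.18752906774779848 0.03388553510378336
scene mid [(np.float64(0.025), -0.006), (np.float64(0.04), -0.028), (np.float64(0.055), -0.035), (np.float64(0.07), -0.068), (np.float64(0.085), -0.075), (np.float64(0.1), -0.08), (np.float64(0.115), -0.084), (np.float64(0.13), -0.067), (np.float64(0.145), -0.08)]
scene +side [(np.float64(0.07), -0.068), (np.float64(0.085), -0.075), (np.float64(0.1), -0.081), (np.float64(0.115), -0.086), (np.float64(0.13), -0.089), (np.float64(0.145), -0.074), (np.float64(0.16), -0.086)]
scene -side [(np.float64(0.07), -0.068), (np.float64(0.085), -0.075), (np.float64(0.1), -0.081), (np.float64(0.115), -0.087), (np.float64(0.13), -0.093)]
top green [250. 209.] 225 rel cruc 0.007541493385470305 0.010188055026687725 0.10881232993072354
top green [203. 278.] 187 rel cruc 0.10155165320074566 0.18348518419411358 0.025372410348726872
top mid [(np.float64(0.025), -0.048), (np.float64(0.04), -0.024), (np.float64(0.085), -0.074), (np.float64(0.1), -0.079), (np.float64(0.115), -0.085), (np.float64(0.13), -0.09), (np.float64(0.145), -0.083), (np.float64(0.16), -0.08)]
top +side [(np.float64(0.085), -0.073), (np.float64(0.1), -0.079), (np.float64(0.115), -0.085), (np.float64(0.13), -0.091), (np.float64(0.16), -0.107), (np.float64(0.175), -0.107)]
top -side [(np.float64(0.085), -0.072), (np.float64(0.1), -0.08), (np.float64(0.115), -0.085), (np.float64(0.13), -0.091)]
```

send_rows(
  deltas=[
    [[0, 0, 0], 0],
    [[0, 0, 0], 0],
  ],
)

```text
clock: 28.8
tcp_pos: [0.6477, -0.0926, 0.22]
ee_rot: [0.0, 0.77, 0.639, 0.0]
ft_force: [-0.0, -0.7, -2.5]
opening: 0.179
finger_force: 42.0
```

```bash
python3 cr.py c4 | grep -E "tcp|green|scene mid"
```

```text
tcp [ 0.6477 -0.0926  0.22  ] 79.36400839764254 28.8 0.17892640993843384 42.0372998714447 [-0.0386 -0.6517 -2.4786] tcp rel crucible u,v -0.15518466582741572 -0.00030689762331610054
scene green [428. 295.] 41 rel cruc 0.09284986585326982 0.18870233421284754 0.03249040929714958
scene green [329. 299.] 110 rel cruc -0.006890391770732479 0.020279726590906655 0.02927824202932835
scene mid [(np.float64(0.025), -0.004), (np.float64(0.04), -0.028), (np.float64(0.055), -0.035), (np.float64(0.07), -0.068), (np.float64(0.085), -0.075), (np.float64(0.1), -0.081), (np.float64(0.115), -0.086), (np.float64(0.13), -0.092)]
top green [252. 198.] 72 rel cruc 0.016715220568599268 -0.02476999990402446 0.03775210018419387
top green [246. 208.] 67 rel cruc 0.029176669238684422 0.0012012655099183618 0.03186331877318935
top green [203. 278.] 186 rel cruc 0.1016109154639154 0.18348825862401563 0.02565368187458832
```

View pics/c4v.png

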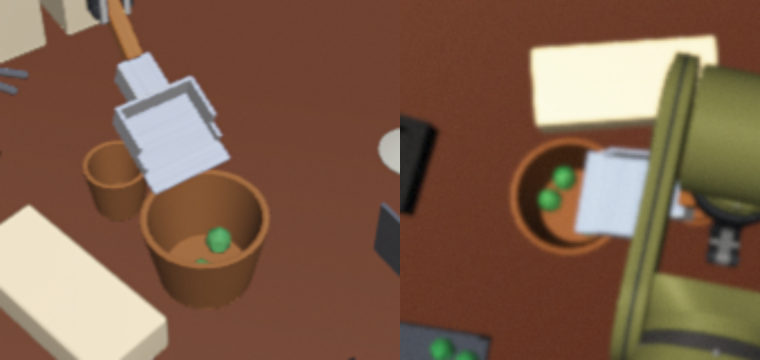

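send_rows(
  deltas=[
    [[0, 0, -0.02], 0],
    [[-0.02, 0, -0.02], 0],
    [[-0.03, -0.01, 0], 0],
    [[-0.02, -0.03, 0], 0],
    [[-0.018, -0.04, 0], 0],
    [[0, -0.03, 0], 0],
    [[0, -0.007, 0.03], 0],
    [[0, 0, 0.05], 0],
    [[0, 0, 0.03], 0],
    [[0, 0, 0], 0],
  ],
)

```text
clock: 29.9
tcp_pos: [0.5125, -0.156, 0.1442]
ee_rot: [-0.005, 0.77, 0.639, -0.003]
ft_force: [-0.8, -0.3, -3.8]
opening: 0.178
finger_force: 42.2
```

send_rows(
  deltas=[
    [[0, 0, 0.01], 0],
    [[-0.003, 0, 0.015], 0],
    [[-0.003, 0, 0.02], 0],
    [[-0.003, 0, 0.02], 0],
    [[0, 0, 0.02], 0],
    [[0, 0, 0.015], 0],
    [[0, 0, 0.01], 0],
    [[0, 0, 0], 0],
  ],
  claw=208,
)

```text
clock: 30.7
tcp_pos: [0.5148, -0.1663, 0.0392]
ee_rot: [-0.0, 0.77, 0.638, 0.0]
ft_force: [0.2, 1.1, -1.9]
opening: 0.187
finger_force: 10.6
```

```bash
python3 tilt.py
```

```text
tcp [ 0.5148 -0.1663  0.0392] 79.34533544981574 30.7 0.1869946161335194 10.6331267952919 [ 0.1941  1.1469 -1.856 ]
scene 506
  x -0.005 z [0.0223 0.0347 0.0514] 32
  x 0.01 z [0.0141 0.063  0.0966] 121
  x 0.025 z [0.0005 0.0121 0.0153] 26
  x 0.04 z [-0.0046  0.0044  0.008 ] 30
  x 0.055 z [-0.0112 -0.0083  0.0007] 29
  x 0.07 z [-0.0106 -0.0086 -0.0074] 24
  x 0.085 z [-0.0127 -0.0081 -0.0066] 23
```

send_rows(
  deltas=[
    [[0, 0, 0.002], 0],
    [[0, 0, 0], 0],
  ],
  claw=203,
)

```text
clock: 30.95
tcp_pos: [0.515, -0.1663, 0.0384]
ee_rot: [0.0, 0.77, 0.639, 0.0]
ft_force: [0.3, 0.4, 0.4]
opening: 0.201
finger_force: 0.0
```

send_rows(
  deltas=[
    [[0, 0, 0], 0],
    [[0, 0, 0], 0],
    [[0, 0, 0], 0],
    [[0, 0, 0], 0],
    [[0, 0, 0], 0],
  ],
  claw=0,
)

```text
clock: 31.45
tcp_pos: [0.5147, -0.1663, 0.0379]
ee_rot: [0.0, 0.77, 0.639, 0.0]
ft_force: [0.4, 0.3, 0.2]
opening: 0.998
finger_force: 0.0
```

send_rows(
  deltas=[
    [[0, 0, -0.03], 0],
    [[0, 0, -0.05], 0],
    [[0, 0, -0.05], 0],
    [[-0.05, 0, -0.05], 0],
    [[-0.05, 0, 0], 0],
    [[-0.05, 0, 0], 0],
    [[0, 0, 0], 0],
    [[0, 0, 0], 0],
  ],
)

```text
clock: 32.25
tcp_pos: [0.4892, -0.3002, 0.2029]
ee_rot: [-0.0, 0.77, 0.638, 0.0]
ft_force: [0.0, 0.7, -0.5]
opening: 1.002
finger_force: 0.0
```

Run:
```python
from h import *
np.set_printoptions(precision=4,suppress=True)
s=read_state(); print(s['clock'],s['tcp_pos'],s['opening'])
C=np.array([.676,.06]); o=np.array([.511,.298]); t=np.array([.1822,.9833]); w=np.array([-.9833,.1822])
for cam in ['top','scene']:
    c=shot(cam,'f'+cam+'.png'); f=c['frame'].astype(int)
    m=(f[...,1]>f[...,0]+30)&(f[...,1]>f[...,2]+15)
    n,l,st,ce=cv2.connectedComponentsWithStats(m.astype(np.uint8))
    for i in range(1,n):
        Q=cloud(c,l==i)
        if st[i,4]>=12 and len(Q): 
            x=Q[:,:2].mean(0); print(cam,ce[i].round(),st[i,4],'cruc dist',np.linalg.norm(x-C),'tray',(x-o)@t,(x-o)@w,'z',Q[:,2].mean())
    P=cloud(c); q=P[(P[:,0]>.44)&(P[:,0]<.62)&(P[:,1]>-.21)&(P[:,1]<.05)&(P[:,2]>.0015)]
    F=q[(q[:,2]<.006)]; print(cam,'pan floor',len(F),F.mean(0)); A=np.c_[F[:,:2]-F[:,:2].mean(0),np.ones(len(F))]; print('slope',np.linalg.lstsq(A,F[:,2],rcond=None)[0])
    K=P[(abs(P[:,2]-.085)<.006)&(np.linalg.norm(P[:,:2]-C,axis=1)<.09)]; print('rim',cv2.minAreaRect(K[:,:2].astype(np.float32)))
tp=cv2.imread('pics/ftop.png'); sc=cv2.imread('pics/fscene.png')
cv2.imwrite('pics/fv.png',np.hstack([cv2.resize(tp[130:330,80:460],(460,242)),cv2.resize(sc[150:420,200:560],(323,242))]))
```

```text
32.25 [ 0.4892 -0.3002  0.2029] 1.0018429336145085
top [262. 203.] 58 cruc dist 0.01971053267624013 tray -0.210729559062969 -0.22412134061553532 z 0.03217498457571179
top [245. 208.] 69 cruc dist 0.03017912798922569 tray -0.1738101696705311 -0.20430742875006153 z 0.03187214984305406
top [266. 216.] 64 cruc dist 0.025888928524378844 tray -0.22726557354862018 -0.1943276088882386 z 0.03163418410163653
top [203. 278.] 189 cruc dist 0.20952502153789085 tray -0.10202599703413068 -0.022542458757661456 z 0.025599460920500156
top pan floor 3503 [ 0.5319 -0.0747  0.0032]
slope [0.0009 0.0011 0.0032]
rim ((0.676048994064331, 0.059967055916786194), (0.11890609562397003, 0.11903933435678482), 43.78645324707031)
scene [320. 298.] 116 cruc dist 0.020697021602167166 tray -0.22308455147076522 -0.19768708576316665 z 0.02799757807100199
scene [428. 295.] 41 cruc dist 0.21027448745954505 tray -0.11060239183303577 -0.017186717506777315 z 0.032585893535612045
scene [313. 307.] 39 cruc dist 0.018501180496005822 tray -0.20968535989047513 -0.2232026256184464 z 0.03152397910070475
scene pan floor 1253 [ 0.5301 -0.066   0.0029]
slope [0.002  0.0037 0.0029]
rim ((0.6772961616516113, 0.06045888736844063), (0.11978308856487274, 0.11837788671255112), 43.519187927246094)
```

View pics/fv.png

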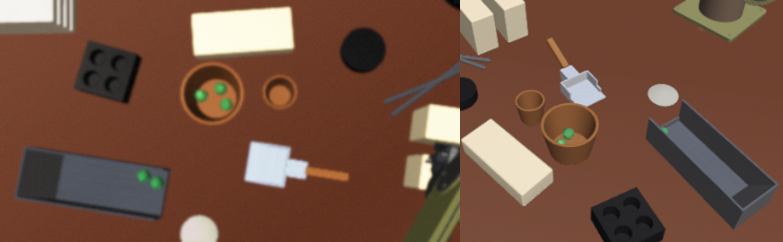

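```bash
python3 -c "
from rig import *
print(finish_job())"
```

```text
the job is handed in; nothing more can be done
None
```

Job handed in at about 32 s: three chunks are in the larger crucible, the other two are back in the tray (they fell off the scoop while I carried it), and the scoop lies flat and released on the table off the tray's low-lip end; the verdict wasn't shown.

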